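# Tip the pocketed plate over, send it home and lock it

## Task

Turn the pocketed plate face down by dropping it flat across the top edge of the station's ramp, so that it flips over as it falls and lies flat with its pocket facing down in the carriage tray; do not turn it over in the gripper. Then slide the carriage by its post fully home against the rubber bumpers, and after that lock it by turning the black bar knob clockwise until its slip clutch gives: the steel collar has stopped and the knob goes on turning alone a little. Leave the other things on the table alone.

Things in the scene. Friction and masses are not known exactly. Their poses are not given: they have to be found in the camera images.
- plate_mid (a point): Centre of the loose aluminium plate, 60 mm (its x) by 44 mm (its y) by 8 mm thick (its z), 40 to 85 g. Its +z face has a 3 mm deep pocket, 48 by 32 mm, inside a rim; its other face is plain. It starts flat on the table, pocket up (z up), at any yaw; the plate looks the same after a half turn about z.
- plate: The same plate; origin at the centre of its plain face, 4 mm below plate_mid along its own z.
- station: The fixed tip-over station; nothing on it is higher than the ramp's edge. Origin on the table straight below the middle of that edge. x: the level way in which the carriage slides home; y: along the edge; z up. The steel ramp (150 mm wide along y, 6 mm thick) falls from its edge towards -x at 35 degrees; below the edge it is open. Base plate: 170 mm wide, 8 mm thick, x from -75 to 300 mm.
- edge_mid (a point): Middle of the ramp's top edge, 130 mm above the table, 100 mm above the tray floor; axes as station. A plate let go level 20 to 60 mm above it, length along x, centre 5 to 22 mm beyond the edge in +x, catches with its -x part and turns over once in falling into the tray. With its centre on the -x side it slides down the ramp; 28 mm or more beyond, it does not turn right over.
- tray_mid (a point): Centre of the carriage tray's floor (rubber lined, 136 by 116 mm inside, 25 mm deep, walls 4 mm), axes as station; the tray moves with the carriage. With the carriage at 0 it stands 15 mm beyond the edge in +x and 30 mm above the table.
- post_mid (a point): On the carriage's upright steel post, 20 mm in diameter, on its axis, 70 mm above the table; the post's top is 90 mm and its foot 32 mm above the table. Its axis is 89 mm beyond tray_mid in the station's +x, so 17 mm outside the tray. Moves with the carriage.
- carriage (a joint): How far the carriage has slid along the station's +x, m: 0 at the start (tray under the edge), 0.08 fully home at the bumpers. It stays where it is left; friction about 2 N.
- knob_grip (a point): On the axis of the black bar knob (clutch knob), half-way up its grip, 73 mm above the table. The bar is 42 mm long along this point's x, 14 mm wide along its y, 34 mm high, its top 88 mm above the table. The axis is 250 mm from the edge along the station's +x; the point turns with the knob. The post's axis is 66 mm away when the carriage is home.
- lockscrew (a joint): Turn of the lock screw with its steel collar (56 mm in diameter, under the knob), rad, growing clockwise seen from above: starts between 0 and 0.4, stops hard at 0.9. Turning the knob clockwise turns it, against about 0.03 N m, until it stops.
- clutch (a joint): Slip of the knob on its collar, rad, growing clockwise seen from above: 0 until the collar has stopped; from then on the clutch slips at about 0.12 N m and this grows while the knob is turned. A slip of 0.3 rad shows plainly that the clutch has given; more does no harm. It cannot slip backwards beyond 0.
- block: Bystander: dark steel block with two holes, 50 by 38 by 25 mm, origin at the centre of its underside. It and the plate may change places.
- nut: Bystander: round steel collet nut, 38 mm in diameter, 24 mm high, origin at the centre of its underside.
- spanner: Bystander: flat steel spanner, about 135 mm long (its x), 40 mm wide, 6 mm thick; origin under the middle of its handle.
Not all that is in view belongs to the job. Of the things like the plate, leave any that is blue, brown or orange; of the rest the larger one is meant.

How it is judged:
On the way, in this order (a step that is already met when the one before it is completed fails the run):
1. the plate lies flat and still, pocket down, let go, in the tray while the carriage is still under the ramp's edge (angle between plate_mid's own z axis and vertical above 3.05 rad and x of plate_mid in the frame of tray_mid between -0.055 and 0.055 m and y of plate_mid in the frame of tray_mid between -0.05 and 0.05 m and z of plate_mid in the frame of tray_mid between 0.001 and 0.008 m and contact force between the fingers and plate below 0.1 N and linear speed of plate below 0.03 m/s and value of joint carriage below 0.02 m), for 0.2 s.
2. the carriage is fully home with the plate still lying pocket down in the tray (angle between plate_mid's own z axis and vertical above 3.05 rad and x of plate_mid in the frame of tray_mid between -0.055 and 0.055 m and y of plate_mid in the frame of tray_mid between -0.05 and 0.05 m and z of plate_mid in the frame of tray_mid between 0.001 and 0.008 m and value of joint carriage above 0.077 m), for 0.2 s.
3. the lock screw has stopped and the clutch has slipped (value of joint lockscrew above 0.86 rad and value of joint clutch above 0.15 rad and value of joint carriage above 0.077 m), for 0.1 s.
At the end, for the whole second after the job is handed in: The plate lies flat (within 5 degrees), pocket down, at rest and let go, on the floor of the carriage tray; the carriage is home (within 3 mm of its stop); the lock screw is at its stop (over 0.86 rad) and the clutch has slipped by more than 0.15 rad (all of step 3 and angle between plate_mid's own z axis and vertical above 3.05 rad and x of plate_mid in the frame of tray_mid between -0.055 and 0.055 m and y of plate_mid in the frame of tray_mid between -0.05 and 0.05 m and z of plate_mid in the frame of tray_mid between 0.001 and 0.008 m and contact force between the fingers and plate below 0.1 N and linear speed of plate below 0.03 m/s); the robot touches nothing.
It fails at once if the plate is turned over in the fingers (held while more than 57 degrees from level) (angle between plate_mid's own z axis and vertical between 1 and 2.14 rad and contact force between the fingers and plate above 1 N).
It fails at once if the block is disturbed (moved more than 30 mm) (distance of block from where it was at the start of the episode above 0.03 m).
It fails at once if the nut is disturbed (moved more than 30 mm) (distance of nut from where it was at the start of the episode above 0.03 m).
It fails at once if the spanner is disturbed (moved more than 30 mm) (distance of spanner from where it was at the start of the episode above 0.03 m).
It also fails if it takes over 54 s, if anything falls off the work surface, if the arm or the gripper's body presses on something with over 40 N, if the wrist force passes 120 N, or if a joint passes its speed limit or range.

## Robot

A 7-joint arm with a two-finger parallel gripper is mounted at the origin on the work surface. World frame = base frame: x ahead of the robot, y to its left, z up, the work surface at z = 0. Lengths are in m, angles in rad, forces in N, time in s.
With the tool pointing down it reaches from about 0.4 to 0.875 m from the base axis. Payload 19.3 kg.
Tool frame: the origin (TCP) lies at the very end of the fingers, on their centre line; the grasp point (between the pads) lies 19 mm behind it; z points along the fingers, x is the direction in which the jaws open and shut, and the axes are right-handed (so a half turn about z gives the same grasp; the last joint's range is limited). The gripper opens to 85 mm and grips with 20 to 120 N. Pads are 22 mm wide; open, the fingers measure 114 mm over their backs; the gripper's body (76 mm by 85 mm) begins 54 mm behind the grasp point. The pads swing forward as they close: fully open they stand 13 mm farther back than shut.
Start: joints at [1.234, 0.521, -0.036, 1.599, 0.021, 1.021, -0.113], TCP at [0.165, -0.603, 0.198] pointing down, gripper open.
Joint ranges: [-2.91, 2.91], [-0.3, 2.13], [-1.5, 1.42], [0.17, 2.43], [-1.26, 4.41], [0.16, 1.93], [-2.52, 2.52]. Speed limits (rad/s): [1.89, 1.89, 2.39, 2.39, 3.01, 3.01, 3.01].

## Interface

Orientations are given as [roll, pitch, yaw] about the fixed x, y, z axes, in that order (R = Rz(yaw) Ry(pitch) Rx(roll)).
In Python, from workcell import observe, eyes, job_done gives the robot as it stands. The module is installed in compiled form; this text tells all that it offers.
- The arm moves only by the shell command python3 -m pendant 'ROWS' [FORCE]. ROWS is JSON, a list of rows, each an object of numbers: "dx", "dy", "dz": the shift along the tool's x, y, z in mm; "ax", "ay", "az": the turn, a rotation vector about the tool's x, y, z in degrees; "claw": the finger opening in mm, from 0 to 85.4. A call has 1 to 10 rows; each row is the pose to reach, as a shift and turn from the pose commanded when the call began, along the tool's axes at that moment; what a row does not reach only later rows make up. A row lasts 1/12 s, in which the tool goes at most 41.7 mm and 7.16 degrees, less where a joint would pass 70% of its speed; a pose out of reach is approached as far as the arm can. A call with a gripper value outside its range is refused whole. The fingers move at their own pace and stop on an object; FORCE is the grip in N (left out, the last holds). Time passes only in rows, so rows that repeat a pose let the fingers close. It gives the time, the measured TCP pose, the force and the opening at its end, in the units of the state.
- observe(): the state, without advancing time (a new reading comes with each control period).
- eyes.grab_frame(name): name is "scene" or "top" or "wrist"; returns a dict with "image" (384x512x3 uint8, blue, green, red), "fovy" (degrees; the focal length in pixels is half the picture's height over the tangent of half this angle, whatever the lens; pixels are square), "cx", "cy" (the principal point, pixels), "dist" ([k1, k2, p1, p2, k3] as OpenCV has them; the pictures are not rectified), "view" (4x4, takes a point from world to camera coordinates). Camera axes: x right, y up, looking along -z (the intrinsics and any distortion apply to the point x, -y, -z); pixel columns grow to the right and rows downward; lengths in m; the calibration is good to about 2 mm. A picture is of the moment at which its call begins. There is no depth.
- job_done(): hands the job in, once; it reports no verdict.
The state is a dict: "clock": time; "qpos": joint angles; "qd": joint speeds; "joint_efforts": joint torques, N m; "position": TCP position; "tool_rot": TCP orientation; "force": force on the tool from outside, world axes, zero at the start; "moment": the same for the moment, N m; "grip_width": finger opening in m.
Only numpy, scipy, OpenCV 4.12 (cv2) and the standard library are available. Lean on these libraries where they do the work, as an engineer would, in place of code of your own. Each camera call takes 0.05 s, during which the arm holds its last target.

## Working session

There is one attempt and no reset: what is moved stays moved. The work goes in short steps, Python scripts to look and compute and a shell command to move; the robot and the scene stay as the last step left them, time stands still between calls to the robot, and variables do not carry over. Pictures are saved under pics/ and viewed, and the job is handed in when it is done.

```bash
mkdir -p pics; ls; python3 - <<'E'
from workcell import observe, eyes
import cv2, numpy as np
print(observe())
for n in ("scene","top","wrist"):
    f=eyes.grab_frame(n); cv2.imwrite(f"pics/{n}0.png",f["image"])
    print(n,f["fovy"],f["cx"],f["cy"],f["dist"],np.round(f["view"],4).tolist())
E
```

```text
pics
{'clock': 0.0, 'qpos': array([ 1.23379452,  0.52198842, -0.03632521,  1.60001646,  0.02117625,
        1.02108802, -0.1128011 ]), 'qd': array([ 0.00207784, -0.00010116,  0.00084717,  0.00021506, -0.00066727,
       -0.00144231,  0.00099697]), 'joint_efforts': array([ 1.76764638e-05, -9.27126217e+01,  1.98003799e+00, -3.69941711e+01,
        1.77724549e-02,  8.26149277e-03, -2.65100283e-05]), 'position': array([ 0.16464772, -0.60253203,  0.19733868]), 'tool_rot': array([ 3.14153195e+00,  1.11460433e-03, -1.30401979e+00]), 'force': array([ 0.24028677, -0.5562897 ,  0.04188503]), 'moment': array([-0.00192949,  0.00482865, -0.00578192]), 'grip_width': 0.08547526554070241}
scene 49.64057275512677 259.27108132804295 191.2954061220337 [-0.14737358  0.          0.          0.          0.        ] [[0.6936, 0.7203, -0.0087, -0.3544], [-0.6169, 0.6001, 0.5093, 0.3384], [0.3721, -0.3478, 0.8606, -1.2866], [0.0, 0.0, 0.0, 1.0]]
top 52.05581978416588 254.54732089071 185.51810804603792 [-0.11939308  0.          0.          0.          0.        ] [[0.0051, -1.0, 0.0014, -0.0643], [0.9884, 0.0053, 0.1518, -0.5974], [-0.1518, 0.0006, 0.9884, -1.0754], [0.0, 0.0, 0.0, 1.0]]
wrist 66.99894241393177 255.162055550739 190.3081939524951 [0.02272827 0.         0.         0.         0.        ] [[0.2635, -0.9647, -0.0007, -0.6252], [0.9234, 0.2524, -0.2892, 0.037], [0.2792, 0.0755, 0.9573, -0.3785], [0.0, 0.0, 0.0, 1.0]]
```

View pics/scene0.png

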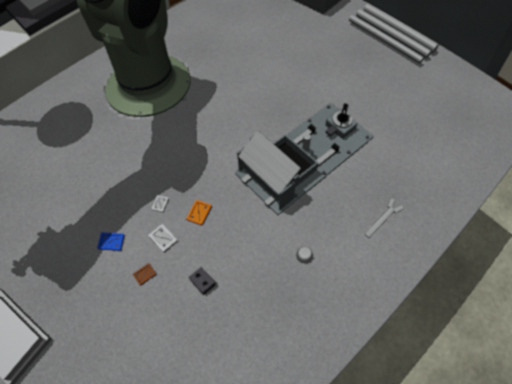

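View pics/top0.png

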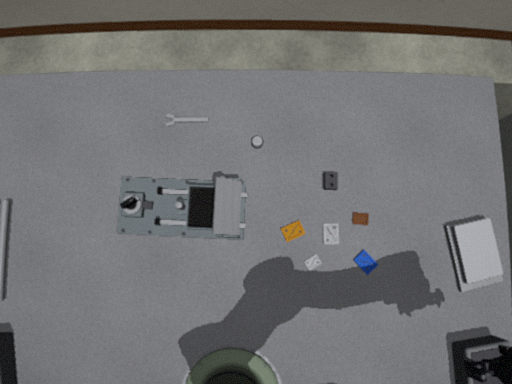

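View pics/wrist0.png

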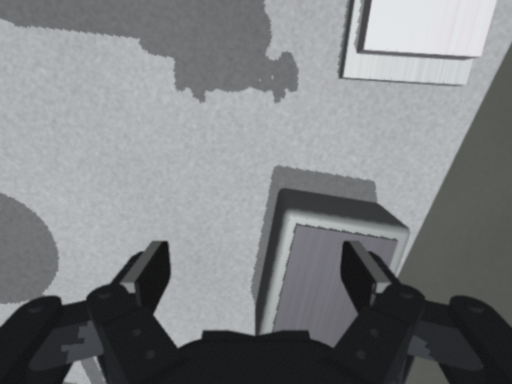

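Candidates in the top view: white large (331,234), white small (313,262), orange (292,230), brown (360,218), blue (365,261); the dark block is at (330,180). By the description, the target is the large white one at (331,234). Next I'll check that choice in a close crop.

```bash
cat > h.py <<'E'
import cv2, numpy as np
from workcell import observe, eyes
from scipy.spatial.transform import Rotation as Ro
def grab(n,save=None):
    f=eyes.grab_frame(n)
    if save: cv2.imwrite(f"pics/{save}.png",f["image"])
    return f
def K(f):
    fl=192/np.tan(np.radians(f["fovy"]/2)); return np.array([[fl,0,f["cx"]],[0,fl,f["cy"]],[0,0,1.]])
def ray(f,uv):
    p=cv2.undistortPoints(np.array(uv,float).reshape(-1,1,2),K(f),np.array(f["dist"]))[:,0]
    d=np.c_[p[:,0],-p[:,1],-np.ones(len(p))]; V=np.array(f["view"]); R=V[:3,:3]
    return -R.T@V[:3,3], d@R
def onz(f,uv,z):
    c,d=ray(f,uv); return c+d*((z-c[2])/d[:,2])[:,None]
def proj(f,P):
    V=np.array(f["view"]); P=np.atleast_2d(P)@V[:3,:3].T+V[:3,3]; P=P*[1,-1,-1]
    return cv2.projectPoints(P,np.zeros(3),np.zeros(3),K(f),np.array(f["dist"]))[0][:,0]
def crop(img,x0,y0,x1,y1,s,name):
    cv2.imwrite(f"pics/{name}.png",cv2.resize(img[y0:y1,x0:x1],None,fx=s,fy=s,interpolation=cv2.INTER_CUBIC))
E
python3 - <<'E'
import cv2
from h import crop
t=cv2.imread("pics/top0.png"); s=cv2.imread("pics/scene0.png")
crop(t,270,165,390,280,5,"c1"); crop(t,105,165,265,250,5,"c2"); crop(s,225,90,385,220,5,"c3"); crop(s,85,185,225,305,5,"c4")
E
```

```text
(no output)
```

View pics/c1.png

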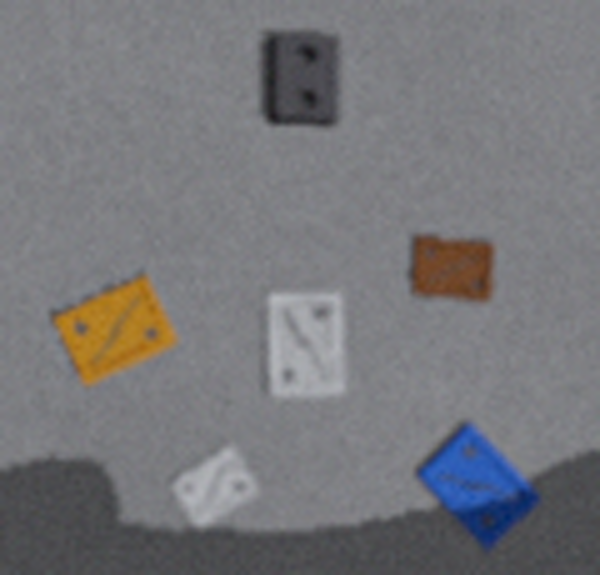

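View pics/c2.png

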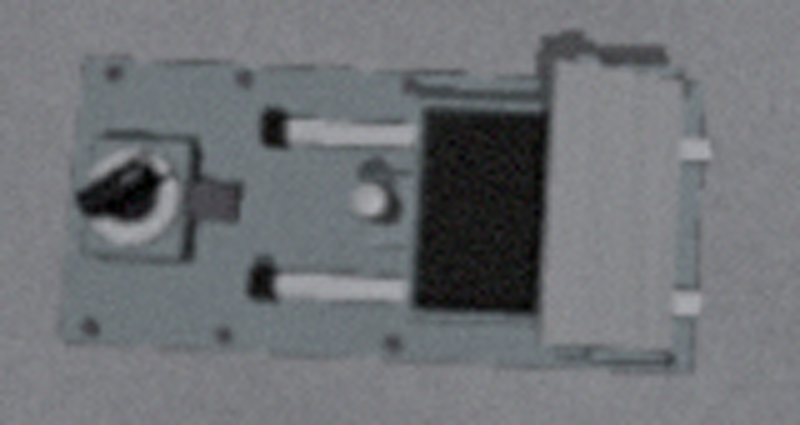

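View pics/c3.png

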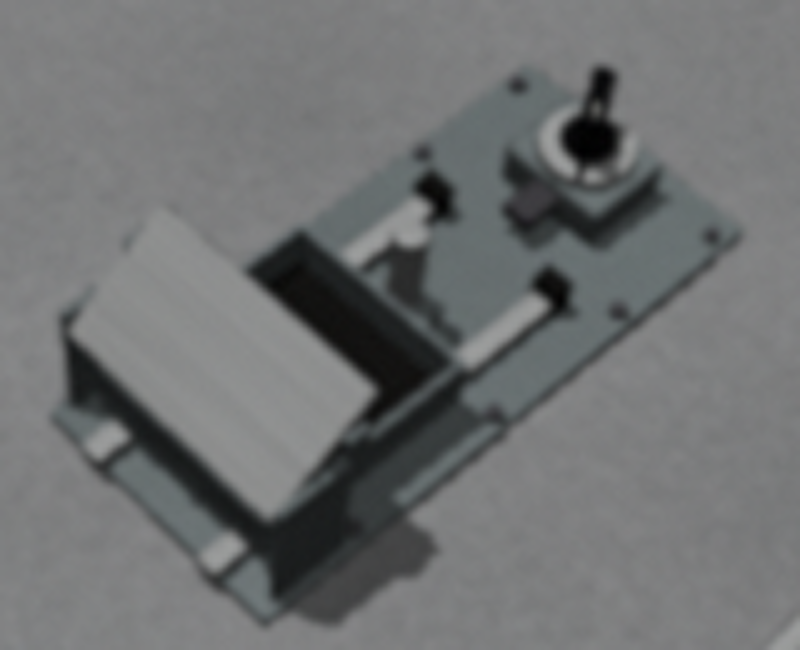

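View pics/c4.png

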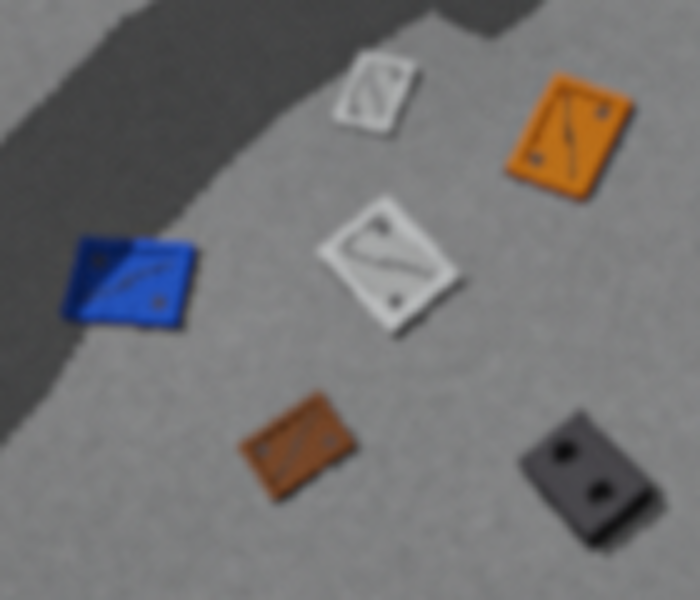

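The close crops confirm it: the larger white pocketed plate is at top (331,234) and scene (162,237). The small white one at (313,262) is the decoy. Next I'll locate the plate and the station.

```bash
python3 - <<'E'
from h import *
fs={n:grab(n) for n in("top","scene")}
for n,(u,v) in {"top":(331,234),"scene":(162,237)}.items():
    f=fs[n]; im=f["image"].astype(int); m=((im.min(2)>150)).astype(np.uint8)
    k,l,st,c=cv2.connectedComponentsWithStats(m)
    roi=l[v-8:v+9,u-8:u+9]; lab=np.bincount(roi[roi>0]).argmax()
    ys,xs=np.where(l==lab); pts=np.c_[xs,ys].astype(float)
    hull=cv2.convexHull(pts.astype(np.float32))[:,0]
    w=onz(f,hull,0.008)[:,:2]*1000
    print(n,st[lab],cv2.minAreaRect(w.astype(np.float32)))
t=fs["top"]; s=fs["scene"]
T=lambda L:np.array(L,float)/5+[105,165]-0.4
S=lambda L:np.array(L,float)/5+[225,90]-0.4
print("edge top",onz(t,T([(553,60),(542,347)]),.13).round(4).tolist())
print("edge scene",onz(s,S([(165,205),(375,385)]),.13).round(4).tolist())
print("base top",onz(t,T([(85,58),(62,345),(692,370),(708,85)]),.008).round(4).tolist())
print("base scene",onz(s,S([(740,232),(265,623)]),.008).round(4).tolist())
print("post top",onz(t,T([(370,200)]),.09).round(4).tolist(),"knob",onz(t,T([(122,190)]),.088).round(4), "collar",onz(t,T([(130,195)]),.05).round(4))
print("post scene",onz(s,S([(410,228)]),.09).round(4).tolist())
E
```

```text
top [324 224  15  20 242] ((463.35565185546875, -284.693359375), (41.22478103637695, 55.74677276611328), 89.05069732666016)
scene [148 224  28  27 322] ((460.4022216796875, -283.3897399902344), (60.250423431396484, 45.20232391357422), 0.6984407901763916)
edge top [[0.6081, 0.0431, 0.13], [0.457, 0.046, 0.13]]
edge scene [[0.4585, 0.0464, 0.13], [0.604, 0.0424, 0.13]]
base top [[0.6296, 0.3378, 0.008], [0.4582, 0.3427, 0.008], [0.4478, -0.0286, 0.008], [0.6151, -0.0365, 0.008]]
base scene [[0.6269, 0.3355, 0.008], [0.6139, -0.0353, 0.008]]
post top [[0.5371, 0.1459, 0.09]] knob [[0.5417 0.2848 0.088 ]] collar [[0.5429 0.2923 0.05  ]]
post scene [[0.5335, 0.1483, 0.09]]
```

```bash
cat >> h.py <<'E'
def to(P,yaw_deg,o=None):
    """rows needed (dx,dy,dz mm ; az deg) to reach world P with tool down at yaw"""
    o=o or observe(); R=Ro.from_euler("xyz",o["tool_rot"])
    d=R.inv().apply(np.array(P)-o["position"])*1000
    w=(R.inv()*Ro.from_euler("xyz",[np.pi,0,np.radians(yaw_deg)])).as_rotvec(degrees=True)
    print("t%.2f at"%o["clock"],o["position"].round(4),"rpy",np.degrees(o["tool_rot"]).round(2),"F",o["force"].round(1),"w",round(o["grip_width"]*1000,1)," -> d",d.round(1),"rot",w.round(2))
E
python3 -c "
from h import *
to([.462,-.284,.198],-90)"
```

```text
t0.25 at [ 0.1647 -0.6027  0.1976] rpy [ 1.800e+02  3.000e-02 -7.472e+01] F [ 0.1 -0.7  0.2] w 85.5  -> d [-2.291e+02 -3.708e+02 -3.000e-01] rot [1.000e-02 3.000e-02 1.528e+01]
```

```bash
python3 -m pendant '[{"dx":-20,"dy":-32},{"dx":-45,"dy":-72,"az":5},{"dx":-70,"dy":-113,"az":10},{"dx":-95,"dy":-154,"az":15.3},{"dx":-120,"dy":-194,"az":15.3},{"dx":-145,"dy":-235,"az":15.3},{"dx":-170,"dy":-275,"az":15.3},{"dx":-195,"dy":-315,"az":15.3},{"dx":-215,"dy":-348,"az":15.3,"claw":62},{"dx":-229,"dy":-371,"az":15.3,"claw":62}]' 40
python3 -m pendant '[{"claw":62},{"claw":62},{"claw":62},{"claw":62}]'
python3 - <<'E'
from h import *
to([.462,-.284,.12],-90)
f=grab("wrist","w1"); print(proj(f,[.462,-.284,.008]))
E
```

```text
t0.25 at [ 0.1647 -0.6027  0.1976] rpy [ 1.800e+02  3.000e-02 -7.472e+01] F [ 0.1 -0.7  0.2] w 85.5  -> d [-229.1 -370.8   77.7] rot [1.000e-02 3.000e-02 1.528e+01]
[[ -14.71634375 -267.31112753]]schema error: expected keys dx, dy, dz, ax, ay, az, claw
schema error: expected keys dx, dy, dz, ax, ay, az, claw
```

View pics/w1.png

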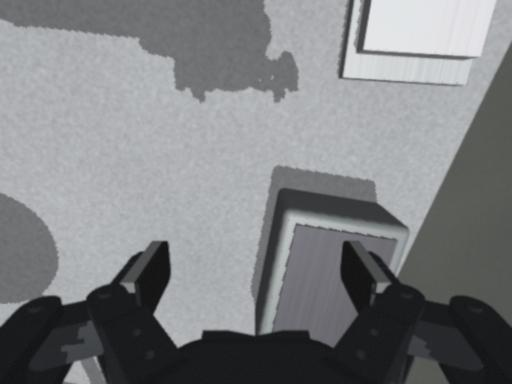

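```bash
python3 -m pendant '[{"dx":-20,"dy":-32,"dz":-5,"ax":0,"ay":0,"az":0,"claw":85},{"dx":-45,"dy":-72,"dz":-10,"ax":0,"ay":0,"az":5,"claw":85},{"dx":-70,"dy":-113,"dz":-10,"ax":0,"ay":0,"az":10,"claw":85},{"dx":-95,"dy":-154,"dz":-10,"ax":0,"ay":0,"az":15.3,"claw":85},{"dx":-120,"dy":-194,"dz":0,"ax":0,"ay":0,"az":15.3,"claw":85},{"dx":-145,"dy":-235,"dz":0,"ax":0,"ay":0,"az":15.3,"claw":85},{"dx":-170,"dy":-275,"dz":0,"ax":0,"ay":0,"az":15.3,"claw":62},{"dx":-195,"dy":-315,"dz":0,"ax":0,"ay":0,"az":15.3,"claw":62},{"dx":-215,"dy":-348,"dz":0,"ax":0,"ay":0,"az":15.3,"claw":62},{"dx":-229,"dy":-371,"dz":0,"ax":0,"ay":0,"az":15.3,"claw":62}]' 40
python3 - <<'E'
from h import *
to([.462,-.284,.12],-90)
f=grab("wrist","w1"); print(proj(f,[.462,-.284,.008]))
E
```

```text
clock: 1.13
position: [0.4469, -0.2999, 0.1981]
tool_rot: [-3.141, -0.0, -1.571]
force: [0.8, -1.4, -0.2]
grip_width: 0.0617
t1.13 at [ 0.4469 -0.2999  0.1981] rpy [-1.7999e+02 -1.0000e-02 -9.0010e+01] F [ 0.8 -1.4 -0.2] w 61.7  -> d [-16.  -15.1  78.1] rot [-0.01 -0.01 -0.01]
[[242.03083764 151.4988561 ]]
```

View pics/w1.png

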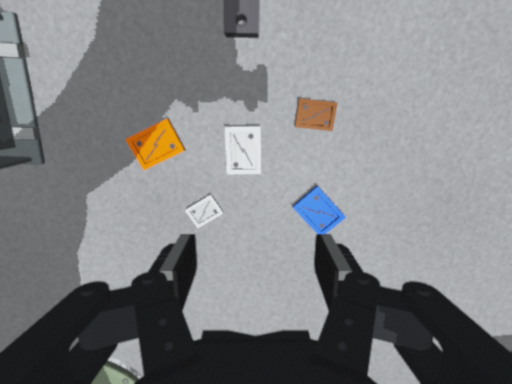

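The wrist view shows the large white plate at (242,150), where it was predicted at (242,151). The decoys are small white (204,211), orange (156,143), brown (316,113) and blue (318,209).

```bash
python3 -m pendant '[{"dx":0,"dy":0,"dz":20,"ax":0,"ay":0,"az":0,"claw":62},{"dx":0,"dy":0,"dz":45,"ax":0,"ay":0,"az":0,"claw":62},{"dx":0,"dy":0,"dz":70,"ax":0,"ay":0,"az":0,"claw":62},{"dx":0,"dy":0,"dz":85,"ax":0,"ay":0,"az":0,"claw":62},{"dx":0,"dy":0,"dz":90,"ax":0,"ay":0,"az":0,"claw":62},{"dx":0,"dy":0,"dz":90,"ax":0,"ay":0,"az":0,"claw":62},{"dx":0,"dy":0,"dz":90,"ax":0,"ay":0,"az":0,"claw":62}]'
python3 - <<'E'
from h import *
to([.462,-.284,.06],-90)
f=grab("wrist","w2"); u,v=proj(f,[.462,-.284,.008])[0]; print(u,v)
im=f["image"].astype(int); m=((im.min(2)>150)&(im.max(2)-im.min(2)<40)).astype(np.uint8)
m=cv2.morphologyEx(m,cv2.MORPH_CLOSE,np.ones((7,7)))
m=cv2.morphologyEx(m,cv2.MORPH_OPEN,np.ones((9,9)))
cv2.imwrite("pics/m2.png",m*255)
k,l,st,c=cv2.connectedComponentsWithStats(m); print(st.tolist())
lab=l[int(v),int(u)]
cs=cv2.findContours((l==lab).astype(np.uint8),0,cv2.CHAIN_APPROX_NONE)[0]
h=cv2.convexHull(cs[0])[:,0]
print(cv2.minAreaRect((onz(f,h,.008)[:,:2]*1000).astype(np.float32)))
E
```

```text
clock: 1.77
position: [0.4461, -0.3019, 0.1086]
tool_rot: [-3.141, -0.0, -1.571]
force: [-0.8, 0.2, 0.4]
grip_width: 0.0623
t1.77 at [ 0.4461 -0.3019  0.1086] rpy [-1.7998e+02 -1.0000e-02 -9.0030e+01] F [-0.8  0.2  0.4] w 62.3  -> d [-17.9 -15.9  48.6] rot [-0.02 -0.01 -0.03]
236.0170322021333 165.59972003914254
[[0, 0, 512, 384, 91028], [0, 0, 67, 86, 3959], [46, 0, 466, 349, 98803], [95, 341, 47, 43, 1409], [369, 341, 47, 43, 1409]]
((430.39202880859375, -341.113525390625), (527.9828491210938, 348.4573974609375), 87.79257202148438)
```

View pics/w2.png

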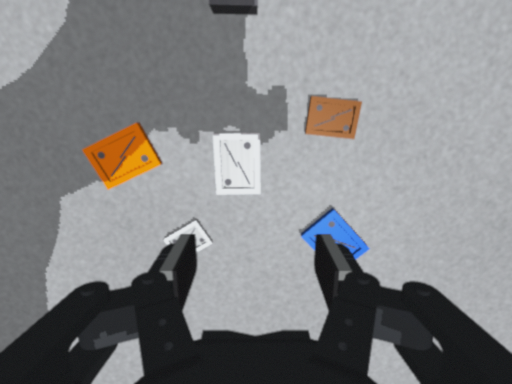

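```bash
python3 - <<'E'
from h import *
f=grab("wrist"); g=f["image"].min(2); print(np.percentile(g[140:190,215:258],[5,25,50,75,95]), np.percentile(g[150:180,265:300],[5,50,95]))
for th in (200,210,220):
    m=(g>th).astype(np.uint8); k,l,st,c=cv2.connectedComponentsWithStats(m)
    r=l[140:190,218:255]; lab=np.bincount(r[r>0]).argmax()
    cs=max(cv2.findContours((l==lab).astype(np.uint8),0,cv2.CHAIN_APPROX_NONE)[0],key=len)
    h=cv2.convexHull(cs)[:,0]
    print(th,st[lab].tolist(),cv2.minAreaRect((onz(f,h,.008)[:,:2]*1000).astype(np.float32)))
E
```

```text
[167. 216. 224. 227. 229.] [173. 178. 183.]
200 [213, 134, 48, 61, 2479] ((462.86419677734375, -284.9159240722656), (59.20901870727539, 44.96426010131836), 0.24585534632205963)
210 [213, 134, 47, 61, 2334] ((462.89691162109375, -284.6031494140625), (59.102638244628906, 43.651214599609375), 0.18927493691444397)
220 [214, 134, 46, 60, 1769] ((463.3143615722656, -284.890869140625), (58.6555290222168, 42.64107131958008), 1.1620100736618042)
```

```bash
python3 -m pendant '[{"dx":-10,"dy":-10,"dz":5,"ax":0,"ay":0,"az":0,"claw":62},{"dx":-17,"dy":-17,"dz":25,"ax":0,"ay":0,"az":0,"claw":62},{"dx":-17,"dy":-17,"dz":50,"ax":0,"ay":0,"az":0,"claw":62},{"dx":-17,"dy":-17,"dz":75,"ax":0,"ay":0,"az":0,"claw":62},{"dx":-17,"dy":-17,"dz":87,"ax":0,"ay":0,"az":0,"claw":62},{"dx":-17,"dy":-17,"dz":87,"ax":0,"ay":0,"az":0,"claw":62},{"dx":-17,"dy":-17,"dz":87,"ax":0,"ay":0,"az":0,"claw":62}]'
python3 - <<'E'
from h import *
to([.463,-.2847,.0015],-89.6)
f=grab("wrist","w3")
E
```

```text
clock: 2.45
position: [0.463, -0.2849, 0.0216]
tool_rot: [-3.142, -0.0, -1.571]
force: [-0.7, 0.7, -0.5]
grip_width: 0.0621
t2.45 at [ 0.463  -0.2849  0.0216] rpy [-180.     -0.    -90.03] F [-0.7  0.7 -0.5] w 62.1  -> d [-0.2 -0.  20.1] rot [-0.   -0.   -0.43]
```

View pics/w3.png

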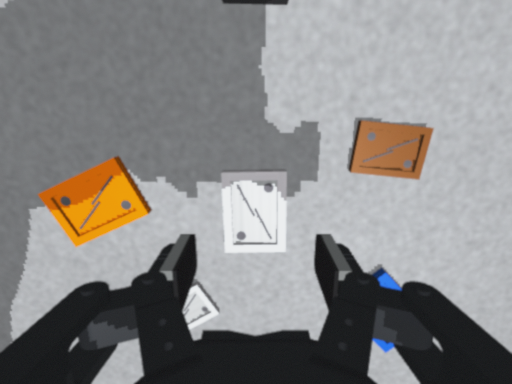

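```bash
python3 -m pendant '[{"dx":0,"dy":0,"dz":8,"ax":0,"ay":0,"az":0,"claw":62},{"dx":0,"dy":0,"dz":15,"ax":0,"ay":0,"az":0,"claw":58},{"dx":0,"dy":0,"dz":19,"ax":0,"ay":0,"az":0,"claw":55},{"dx":0,"dy":0,"dz":19.5,"ax":0,"ay":0,"az":0,"claw":55},{"dx":0,"dy":0,"dz":19.5,"ax":0,"ay":0,"az":0,"claw":55}]' 30
python3 -c "
from h import *
to([.463,-.2847,.0015],-89.6); f=grab('wrist','w4')"
```

```text
clock: 2.92
position: [0.4627, -0.2846, 0.0012]
tool_rot: [3.141, 0.0, -1.571]
force: [-0.2, 0.5, 1.2]
grip_width: 0.055
t2.92 at [ 0.4627 -0.2846  0.0012] rpy [ 1.7997e+02  1.0000e-02 -9.0010e+01] F [-0.2  0.5  1.2] w 55.0  -> d [ 0.1 -0.3 -0.3] rot [ 0.03  0.01 -0.41]
```

View pics/w4.png

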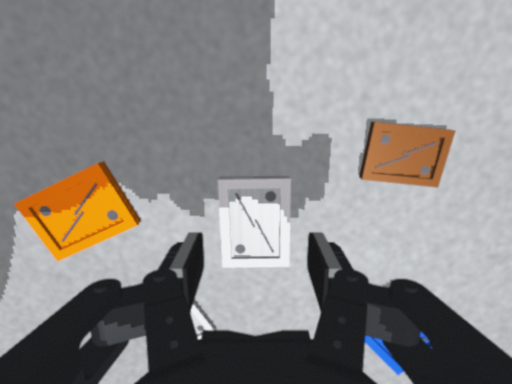

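```bash
python3 - <<'E'
from h import *
f=grab("wrist")
print(proj(f,[[.463,-.2846+.0275,.004],[.463,-.2846-.0275,.004],[.463+.011,-.2846+.0275,.008],[.463-.011,-.2846+.0275,.008],[.463,-.2847,.008],[.493,-.2847+.022,.008],[.433,-.2847-.022,.008]]))
E
python3 -m pendant '[{"dx":0,"dy":0,"dz":0.5,"ax":0,"ay":0,"az":0,"claw":50},{"dx":0,"dy":0,"dz":0,"ax":0,"ay":0,"az":0,"claw":44},{"dx":0,"dy":0,"dz":0,"ax":0,"ay":0,"az":0,"claw":38},{"dx":0,"dy":0,"dz":0,"ax":0,"ay":0,"az":0,"claw":36},{"dx":0,"dy":0,"dz":0,"ax":0,"ay":0,"az":0,"claw":36},{"dx":0,"dy":0,"dz":0,"ax":0,"ay":0,"az":0,"claw":36}]' 40
```

```text
[[211.37458256 222.80556445]
 [296.90751683 222.77084503]
 [209.66549804 208.9256817 ]
 [211.21111494 241.17780699]
 [254.27918182 225.28951803]
 [217.55839478 179.20053954]
 [287.72118923 267.32195408]]
clock: 3.52
position: [0.4629, -0.2847, 0.0015]
tool_rot: [-3.142, -0.0, -1.571]
force: [0.1, 0.4, 0.1]
grip_width: 0.0364
```

```bash
python3 -c "
from h import *
f=grab('wrist','w5'); to([.463,-.2847,.0015],-89.6)"
```

```text
t3.57 at [ 0.4628 -0.2847  0.0015] rpy [-180.      0.    -90.02] F [ 0.2  0.2 -0.3] w 36.4  -> d [-0.  -0.2 -0. ] rot [-0.    0.   -0.42]
```

View pics/w5.png

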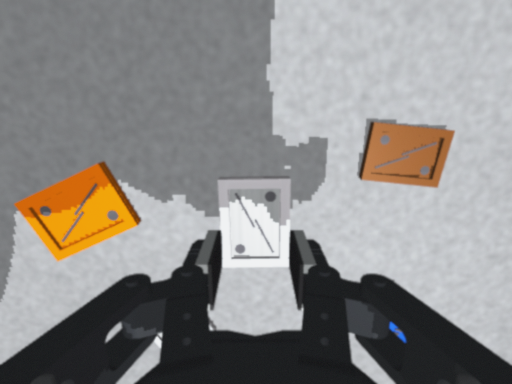

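```bash
python3 - <<'E'
from h import *
f=grab("wrist")
for z in (0.002,.008,.012,.016,.02,.026):
    print(z,proj(f,[[.463+.011,-.2847+.0182,z],[.463-.011,-.2847+.0182,z],[.463,-.2847-.0182,z]]).round(0).tolist())
crop(f["image"],150,160,360,384,3.4,"w5c")
E
```

```text
0.002 [[226.0, 206.0], [227.0, 237.0], [282.0, 222.0]]
0.008 [[225.0, 209.0], [226.0, 241.0], [283.0, 225.0]]
0.012 [[224.0, 211.0], [225.0, 244.0], [284.0, 228.0]]
0.016 [[224.0, 214.0], [225.0, 247.0], [284.0, 231.0]]
0.02 [[223.0, 216.0], [224.0, 250.0], [285.0, 234.0]]
0.026 [[222.0, 220.0], [223.0, 255.0], [286.0, 238.0]]
```

View pics/w5c.png

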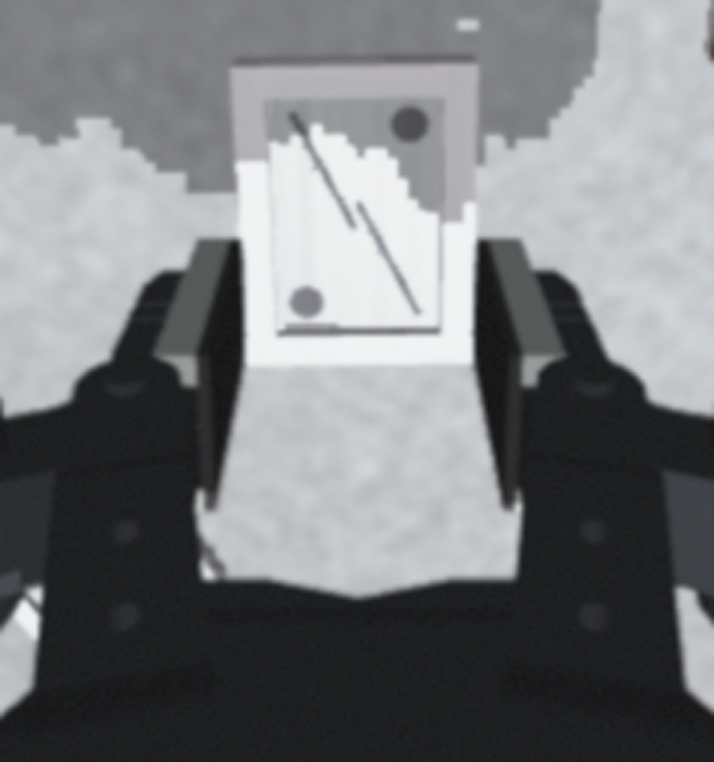

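```bash
python3 - <<'E'
from h import *
f=grab("wrist"); V=np.array(f["view"]); c=-V[:3,:3].T@V[:3,3]; o=observe()
print("cam rel tcp",(c-o["position"]).round(4), "look",-V[2,:3].round(3), "up",V[1,:3].round(3))
# inner corners at crop (240,240),(478,240) ; (197,355)/(522,355) ; (210,510)/(510,510)
for a,b in (((240,240),(478,240)),((208,355),(515,355)),((210,510),(510,510))):
    uv=np.array([a,b])/3.4+[150,160]-.35
    c,d=ray(f,uv); # find t with y separation .0364
    t=.0364/abs(d[0,1]-d[1,1]); P=c+d*t; print((P-o["position"]).round(4).tolist())
    t=.044/abs(d[0,1]-d[1,1]); P=c+d*t; print("  if44",(P-o["position"]).round(4).tolist())
E
```

```text
cam rel tcp [ 0.0742 -0.0006  0.1752] look [-0.289  0.    -0.957] up [ 0.957 -0.    -0.289]
[[0.0107, 0.0176, 0.0367], [0.0107, -0.0188, 0.0367]]
  if44 [[-0.0026, 0.0214, 0.0078], [-0.0026, -0.0226, 0.0078]]
[[0.0119, 0.0173, 0.0716], [0.0118, -0.0191, 0.0717]]
  if44 [[-0.0012, 0.021, 0.05], [-0.0012, -0.023, 0.05]]
[[-0.0077, 0.0175, 0.0744], [-0.0077, -0.0189, 0.0744]]
  if44 [[-0.0248, 0.0213, 0.0534], [-0.0248, -0.0227, 0.0534]]
```

```bash
python3 -m pendant '[{"dx":0,"dy":0,"dz":0,"ax":0,"ay":0,"az":0,"claw":30},{"dx":0,"dy":0,"dz":0,"ax":0,"ay":0,"az":0,"claw":30},{"dx":0,"dy":0,"dz":0,"ax":0,"ay":0,"az":0,"claw":30}]' 30
python3 -c "
from h import *
f=grab('wrist','w6'); s=grab('scene','s6'); crop(s['image'],60,110,260,300,4,'s6c')"
```

```text
clock: 3.92
position: [0.4628, -0.2847, 0.0015]
tool_rot: [-3.142, -0.0, -1.571]
force: [0.3, 0.2, 0.6]
grip_width: 0.0302
```

View pics/w6.png

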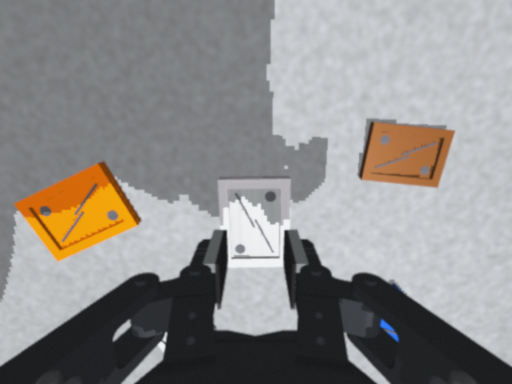

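View pics/s6c.png

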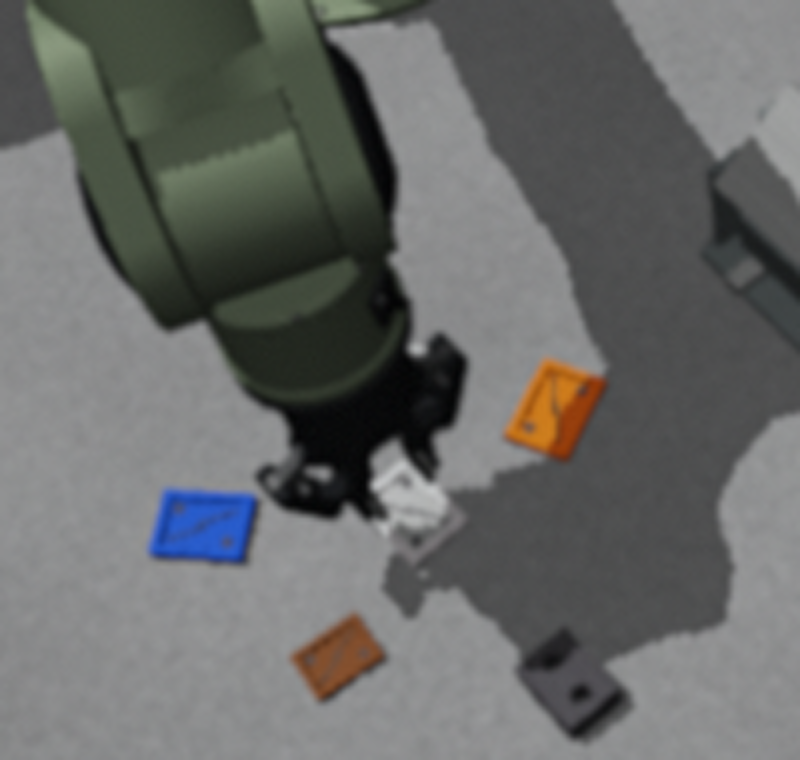

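The grip closed on nothing. The pictures put the finger ends about 35 mm above the reported TCP height, over the plate, whose centre is still at (254,222). I'll open and go further down, checking force and picture as I go.

```bash
python3 -m pendant '[{"dx":0,"dy":0,"dz":0,"ax":0,"ay":0,"az":0,"claw":58},{"dx":0,"dy":0,"dz":0,"ax":0,"ay":0,"az":0,"claw":58},{"dx":0,"dy":0,"dz":0,"ax":0,"ay":0,"az":0,"claw":58},{"dx":0,"dy":0,"dz":8,"ax":0,"ay":0,"az":0,"claw":58},{"dx":0,"dy":0,"dz":16,"ax":0,"ay":0,"az":0,"claw":58},{"dx":0,"dy":0,"dz":20,"ax":0,"ay":0,"az":0,"claw":58},{"dx":0,"dy":0,"dz":20,"ax":0,"ay":0,"az":0,"claw":58}]' 30
python3 - <<'E'
from h import *
f=grab("wrist","w7"); o=observe(); print(o["position"],o["force"],o["grip_width"]); crop(f["image"],150,160,360,384,3.4,"w7c")
s=grab('scene','s7'); crop(s['image'],110,180,210,260,8,'s7c')
E
```

```text
clock: 4.6
position: [0.4621, -0.2843, -0.0199]
tool_rot: [3.14, 0.001, -1.571]
force: [0.1, 0.2, 0.2]
grip_width: 0.0581
[ 0.46235543 -0.28442337 -0.01936553] [ 1.31227866  0.38598049 -0.32244191] 0.05818756586032526
```

View pics/w7c.png

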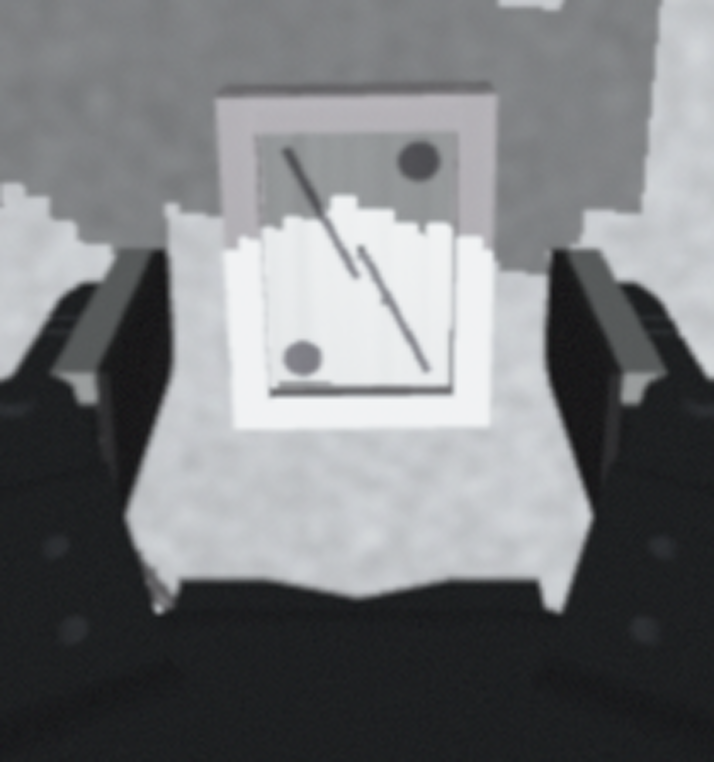

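View pics/s7c.png

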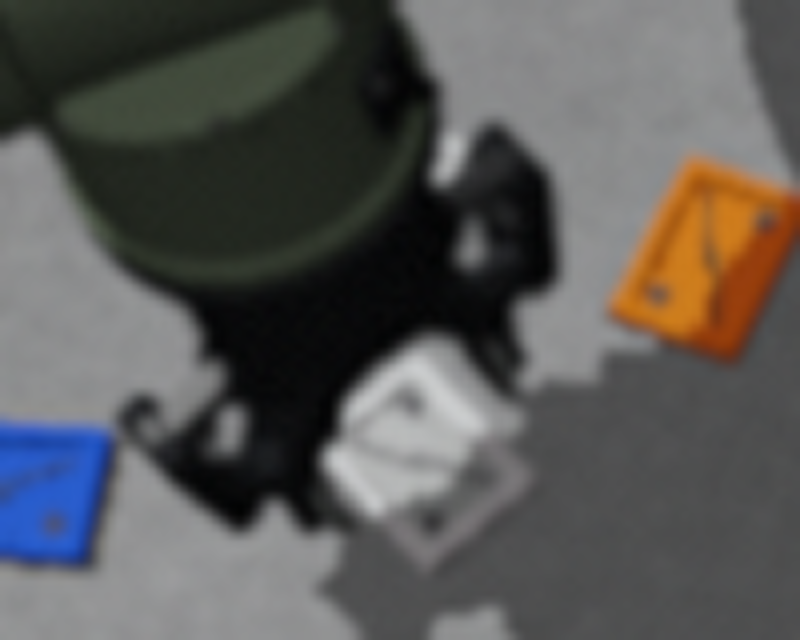

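```bash
python3 - <<'E'
from h import *
f=grab("wrist"); o=observe()
for a,b in (((167,248),(552,248)),((112,372),(608,372)),((126,515),(592,515))):
    uv=np.array([a,b])/3.4+[150,160]-.35
    c,d=ray(f,uv); t=.0582/abs(d[0,1]-d[1,1]); print((c+d*t).round(4).tolist())
uv=np.array([(217,95),(497,95),(491,428),(234,428)])/3.4+[150,160]-.35
print(onz(f,uv,.008).round(4))
E
```

```text
[[0.4728, -0.2562, 0.0196], [0.4728, -0.3144, 0.0196]]
[[0.4732, -0.2562, 0.0542], [0.4732, -0.3144, 0.0542]]
[[0.4519, -0.2561, 0.0526], [0.4519, -0.3143, 0.0526]]
[[ 0.4935 -0.263   0.008 ]
 [ 0.4935 -0.3068  0.008 ]
 [ 0.4332 -0.3081  0.008 ]
 [ 0.4332 -0.2634  0.008 ]]
```

```bash
python3 -m pendant '[{"dx":0,"dy":-1,"dz":5,"ax":0,"ay":0,"az":0,"claw":56},{"dx":0,"dy":-1,"dz":9,"ax":0,"ay":0,"az":0,"claw":54},{"dx":0,"dy":-1,"dz":12,"ax":0,"ay":0,"az":0,"claw":52},{"dx":0,"dy":-1,"dz":13.5,"ax":0,"ay":0,"az":0,"claw":52},{"dx":0,"dy":-1,"dz":13.5,"ax":0,"ay":0,"az":0,"claw":52},{"dx":0,"dy":-1,"dz":13.5,"ax":0,"ay":0,"az":0,"claw":52}]' 30
python3 - <<'E'
from h import *
f=grab("wrist","w8"); o=observe(); print(o["position"],o["force"],o["grip_width"]); crop(f["image"],150,160,360,384,3.4,"w8c")
E
```

```text
clock: 5.25
position: [0.4638, -0.2846, -0.0321]
tool_rot: [3.141, 0.0, -1.571]
force: [-0.4, 0.2, 0.1]
grip_width: 0.0519
[ 0.46383177 -0.2847334  -0.03198195] [-0.08849292 -0.8074448  -0.47332829] 0.052085018064931585
```

View pics/w8c.png

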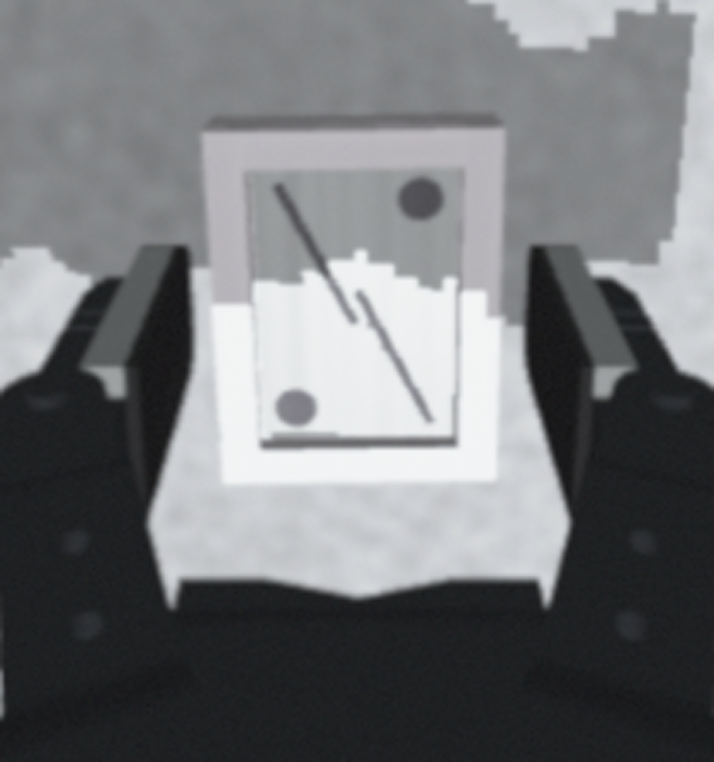

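```bash
python3 -m pendant '[{"dx":0,"dy":0,"dz":2,"ax":0,"ay":0,"az":0,"claw":52},{"dx":0,"dy":0,"dz":3,"ax":0,"ay":0,"az":0,"claw":52},{"dx":0,"dy":0,"dz":3,"ax":0,"ay":0,"az":0,"claw":50},{"dx":0,"dy":0,"dz":3,"ax":0,"ay":0,"az":0,"claw":48},{"dx":0,"dy":0,"dz":3,"ax":0,"ay":0,"az":0,"claw":46},{"dx":0,"dy":0,"dz":3,"ax":0,"ay":0,"az":0,"claw":42},{"dx":0,"dy":0,"dz":3,"ax":0,"ay":0,"az":0,"claw":36},{"dx":0,"dy":0,"dz":3,"ax":0,"ay":0,"az":0,"claw":36},{"dx":0,"dy":0,"dz":3,"ax":0,"ay":0,"az":0,"claw":36}]' 40
python3 - <<'E'
from h import *
f=grab("wrist","w9"); o=observe(); print(o["position"],o["force"],o["grip_width"]); crop(f["image"],150,160,360,384,3.4,"w9c")
E
```

```text
clock: 6.05
position: [0.4638, -0.2847, -0.0348]
tool_rot: [-3.142, -0.0, -1.571]
force: [-0.9, -0.0, 5.2]
grip_width: 0.043
[ 0.46383273 -0.28474729 -0.03477445] [-1.11782092  0.7930087   5.53989374] 0.04287217837523512
```

View pics/w9c.png

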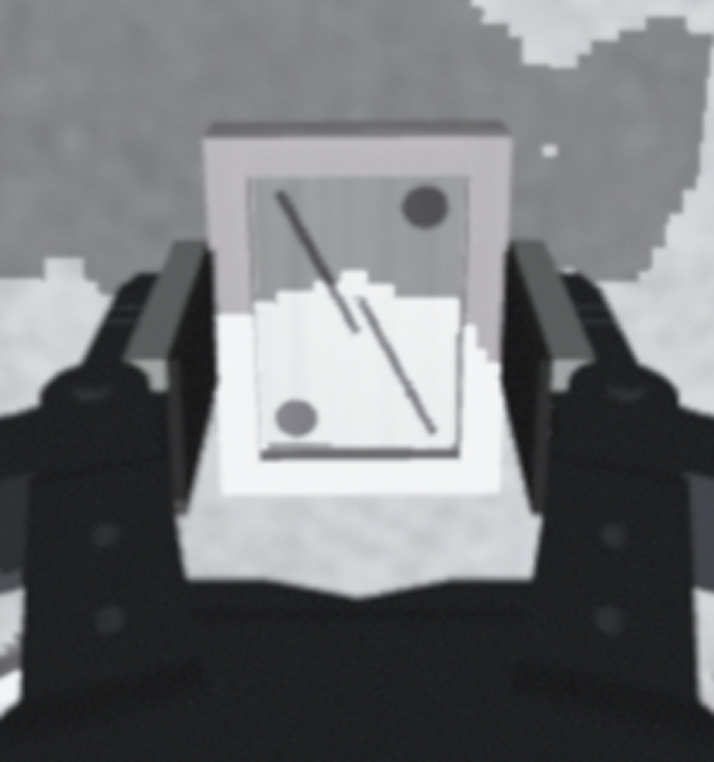

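The grip is on: width is 42.9 mm and the pads are on both long sides at crop columns 213/507. Lifting.

```bash
python3 -m pendant '[{"dx":0,"dy":0,"dz":-3,"ax":0,"ay":0,"az":0,"claw":36},{"dx":0,"dy":0,"dz":-10,"ax":0,"ay":0,"az":0,"claw":36},{"dx":0,"dy":0,"dz":-25,"ax":0,"ay":0,"az":0,"claw":36},{"dx":0,"dy":0,"dz":-45,"ax":0,"ay":0,"az":0,"claw":36},{"dx":0,"dy":0,"dz":-70,"ax":0,"ay":0,"az":0,"claw":36},{"dx":0,"dy":0,"dz":-100,"ax":0,"ay":0,"az":0,"claw":36},{"dx":0,"dy":0,"dz":-130,"ax":0,"ay":0,"az":0,"claw":36},{"dx":0,"dy":0,"dz":-160,"ax":0,"ay":0,"az":0,"claw":36},{"dx":0,"dy":0,"dz":-185,"ax":0,"ay":0,"az":0,"claw":36},{"dx":0,"dy":0,"dz":-200,"ax":0,"ay":0,"az":0,"claw":36}]' 40
python3 -m pendant '[{"dx":0,"dy":0,"dz":-5,"ax":0,"ay":0,"az":0,"claw":36},{"dx":0,"dy":0,"dz":-5,"ax":0,"ay":0,"az":0,"claw":36}]'
python3 - <<'E'
from h import *
f=grab("wrist","w10"); to([.5325,.0578,.165],-1.7)
E
```

```text
clock: 6.93
position: [0.4644, -0.2851, 0.1685]
tool_rot: [-3.139, -0.002, -1.571]
force: [-0.5, -0.2, -0.6]
grip_width: 0.0429
clock: 7.1
position: [0.4642, -0.285, 0.1713]
tool_rot: [-3.14, -0.001, -1.571]
force: [0.7, 0.4, -0.4]
grip_width: 0.0428
t7.15 at [ 0.4637 -0.2847  0.1701] rpy [-1.7997e+02 -1.0000e-02 -9.0020e+01] F [ 0.4  0.1 -0.5] w 42.8  -> d [-342.5  -68.7    5. ] rot [-1.000e-02 -3.000e-02 -8.832e+01]
```

View pics/w10.png

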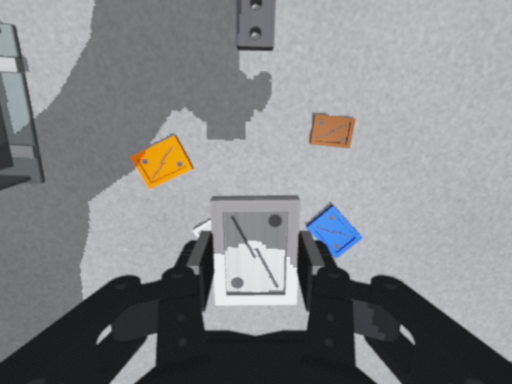

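```bash
python3 -m pendant '[{"dx":-15,"dy":-4,"dz":0,"ax":0,"ay":0,"az":-4,"claw":36},{"dx":-40,"dy":-10,"dz":0,"ax":0,"ay":0,"az":-11,"claw":36},{"dx":-70,"dy":-15,"dz":0,"ax":0,"ay":0,"az":-18,"claw":36},{"dx":-100,"dy":-20,"dz":0,"ax":0,"ay":0,"az":-25,"claw":36},{"dx":-130,"dy":-26,"dz":0,"ax":0,"ay":0,"az":-32,"claw":36},{"dx":-160,"dy":-32,"dz":0,"ax":0,"ay":0,"az":-39,"claw":36},{"dx":-190,"dy":-38,"dz":0,"ax":0,"ay":0,"az":-46,"claw":36},{"dx":-215,"dy":-43,"dz":0,"ax":0,"ay":0,"az":-52,"claw":36},{"dx":-235,"dy":-47,"dz":0,"ax":0,"ay":0,"az":-57,"claw":36},{"dx":-250,"dy":-50,"dz":0,"ax":0,"ay":0,"az":-60,"claw":36}]'
python3 - <<'E'
from h import *
to([.5325,.0578,.165],-1.7)
E
```

```text
clock: 7.98
position: [0.5134, -0.0326, 0.1687]
tool_rot: [3.141, 0.002, -0.517]
force: [-0.0, -0.1, -0.5]
grip_width: 0.043
t7.98 at [ 0.5134 -0.0326  0.1687] rpy [ 1.7999e+02  1.2000e-01 -2.9640e+01] F [-0.  -0.1 -0.5] w 43.0  -> d [-28.1 -88.    3.8] rot [-2.000e-02  1.200e-01 -2.794e+01]
```

```bash
python3 -m pendant '[{"dx":-3,"dy":-12,"dz":0,"ax":0,"ay":0,"az":-4,"claw":36},{"dx":-9,"dy":-30,"dz":0,"ax":0,"ay":0,"az":-10,"claw":36},{"dx":-15,"dy":-50,"dz":0,"ax":0,"ay":0,"az":-17,"claw":36},{"dx":-22,"dy":-70,"dz":0,"ax":0,"ay":0,"az":-23,"claw":36},{"dx":-26,"dy":-82,"dz":0,"ax":0,"ay":0,"az":-26.5,"claw":36},{"dx":-28,"dy":-87,"dz":0,"ax":0,"ay":0,"az":-27.9,"claw":36},{"dx":-28,"dy":-88,"dz":0,"ax":0,"ay":0,"az":-27.9,"claw":36},{"dx":-28,"dy":-88,"dz":0,"ax":0,"ay":0,"az":-27.9,"claw":36}]'
python3 - <<'E'
from h import *
to([.5325,.0578,.126],-1.7)
f=grab("wrist","w11"); t=grab("top","t11"); crop(t["image"],105,150,265,270,5,"t11c")
E
```

```text
clock: 8.65
position: [0.5334, 0.0548, 0.1694]
tool_rot: [3.141, 0.001, -0.04]
force: [-0.2, -0.3, -0.5]
grip_width: 0.0428
t8.65 at [0.5334 0.0548 0.1694] rpy [ 1.7998e+02  6.0000e-02 -2.2800e+00] F [-0.2 -0.3 -0.5] w 42.8  -> d [-0.9 -3.  43.4] rot [ 0.02  0.06 -0.58]
```

View pics/w11.png

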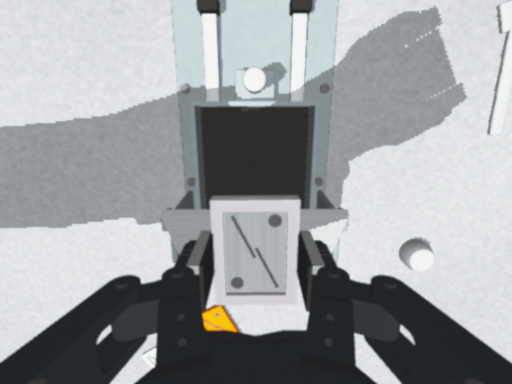

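View pics/t11c.png

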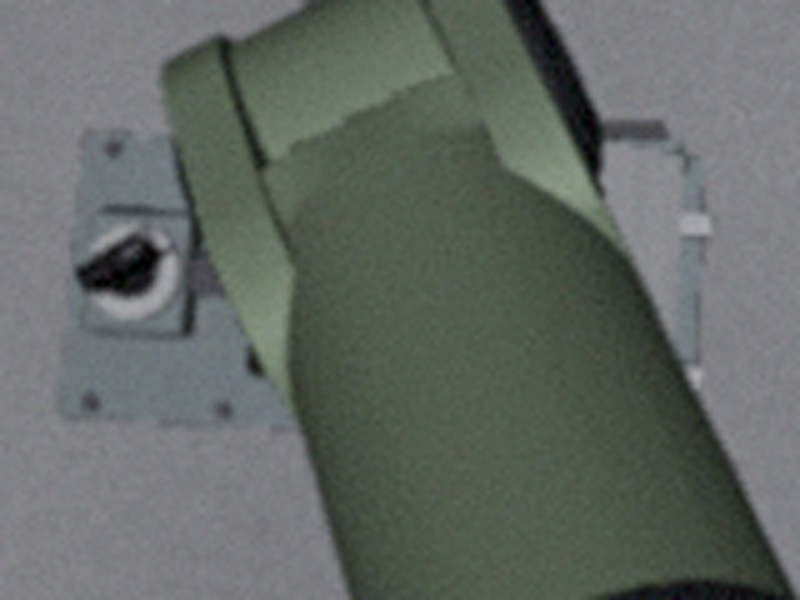

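```bash
python3 - <<'E'
from h import *
f=grab("wrist"); o=observe(); print(o["position"].round(4),np.degrees(o["tool_rot"]).round(2))
crop(f["image"],150,60,360,320,3,"w11c")
print(onz(f,[(163,209.5),(348,209.5)],.13).round(4).tolist())
print("post",onz(f,[(254.5,79)],.09).round(4))
print("tray",onz(f,[(193,104),(314,104),(254,104)],.055).round(4).tolist())
print("plate front",onz(f,[(211,198),(299,198)],.2125).round(4).tolist(), onz(f,[(211,304),(299,304)],.2125).round(4).tolist())
E
```

```text
[0.5335 0.0544 0.1698] [ 1.7997e+02  2.0000e-02 -2.2800e+00]
[[0.4611, 0.0496, 0.13], [0.6067, 0.0437, 0.13]]
post [[0.5371 0.1456 0.09  ]]
tray [[0.4775, 0.1282, 0.055], [0.593, 0.1235, 0.055], [0.5357, 0.1259, 0.055]]
plate front [[0.5139, 0.0845, 0.2125], [0.5561, 0.0828, 0.2125]] [[0.5089, 0.0245, 0.2125], [0.5563, 0.0226, 0.2125]]
```

View pics/w11c.png

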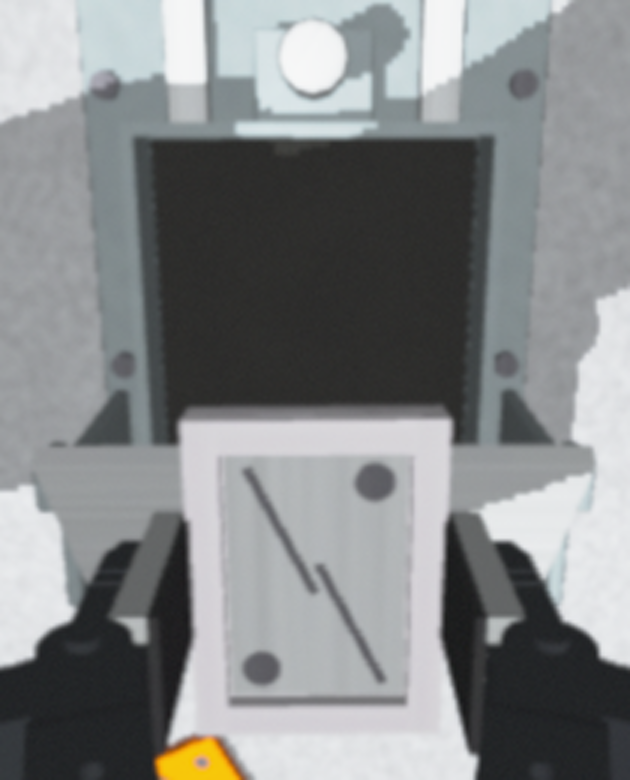

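```bash
python3 -m pendant '[{"dx":0,"dy":-3,"dz":6,"ax":0,"ay":0,"az":0,"claw":36},{"dx":0,"dy":-5.5,"dz":16,"ax":0,"ay":0,"az":0,"claw":36},{"dx":0,"dy":-5.5,"dz":26,"ax":0,"ay":0,"az":0,"claw":36},{"dx":0,"dy":-5.5,"dz":34,"ax":0,"ay":0,"az":0,"claw":36},{"dx":0,"dy":-5.5,"dz":38,"ax":0,"ay":0,"az":0,"claw":36},{"dx":0,"dy":-5.5,"dz":39,"ax":0,"ay":0,"az":0,"claw":36},{"dx":0,"dy":-5.5,"dz":39,"ax":0,"ay":0,"az":0,"claw":36},{"dx":0,"dy":-5.5,"dz":39,"ax":0,"ay":0,"az":0,"claw":36},{"dx":0,"dy":-5.5,"dz":39,"ax":0,"ay":0,"az":0,"claw":36}]'
python3 - <<'E'
from h import *
f=grab("wrist","w12"); o=observe(); print(o["position"].round(4),np.degrees(o["tool_rot"]).round(2),o["clock"])
crop(f["image"],150,60,360,320,3,"w12c")
E
```

```text
clock: 9.55
position: [0.5341, 0.061, 0.1313]
tool_rot: [-3.141, -0.001, -0.037]
force: [0.5, -1.2, -0.9]
grip_width: 0.0425
[0.5341 0.061  0.1313] [-1.80e+02 -3.00e-02 -2.12e+00] 9.6
```

View pics/w12c.png

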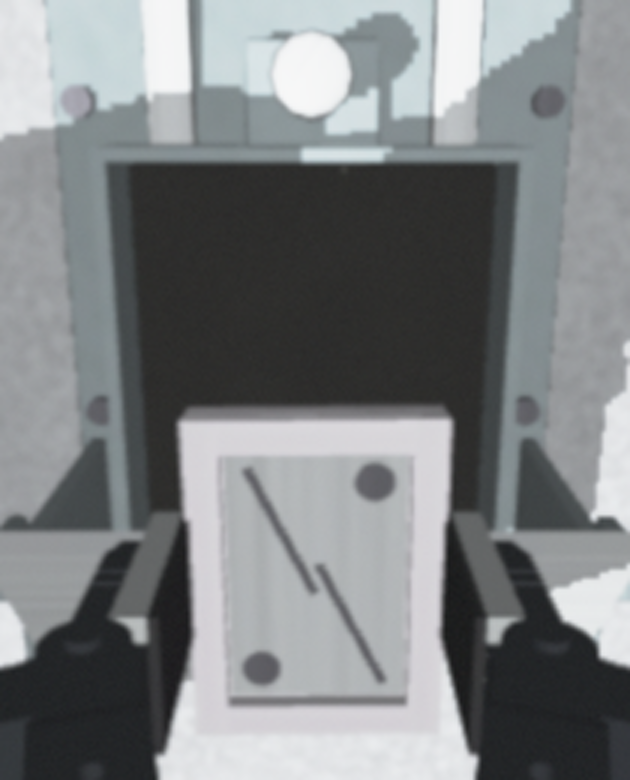

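```bash
python3 - <<'E'
from h import *
f=grab("wrist"); o=observe(); print(o["position"].round(4))
print(onz(f,[(151,236),(358,236),(254,236)],.13).round(4).tolist())
print("plate",onz(f,[(211,198),(299,198)],.1741).round(4).tolist(), onz(f,[(211,304),(299,304)],.1741).round(4).tolist())
t=grab("top"); s=grab("scene"); 
E
```

```text
[0.5341 0.061  0.1313]
[[0.4649, 0.0517, 0.13], [0.6025, 0.0465, 0.13], [0.5333, 0.049, 0.13]]
plate [[0.5144, 0.0911, 0.1741], [0.5566, 0.0895, 0.1741]] [[0.5096, 0.0311, 0.1741], [0.557, 0.0293, 0.1741]]
```

The plate centre is 11 to 16 mm beyond the edge by the different estimates, inside the 5 to 22 mm window, and about 40 mm above it. Releasing.

```bash
python3 -m pendant '[{"dx":0,"dy":0,"dz":0,"ax":0,"ay":0,"az":0,"claw":85},{"dx":0,"dy":0,"dz":0,"ax":0,"ay":0,"az":0,"claw":85},{"dx":0,"dy":0,"dz":0,"ax":0,"ay":0,"az":0,"claw":85},{"dx":0,"dy":0,"dz":0,"ax":0,"ay":0,"az":0,"claw":85},{"dx":0,"dy":0,"dz":0,"ax":0,"ay":0,"az":0,"claw":85},{"dx":0,"dy":0,"dz":0,"ax":0,"ay":0,"az":0,"claw":85},{"dx":0,"dy":0,"dz":0,"ax":0,"ay":0,"az":0,"claw":85},{"dx":0,"dy":0,"dz":0,"ax":0,"ay":0,"az":0,"claw":85},{"dx":0,"dy":0,"dz":0,"ax":0,"ay":0,"az":0,"claw":85},{"dx":0,"dy":0,"dz":0,"ax":0,"ay":0,"az":0,"claw":85}]'
python3 - <<'E'
from h import *
f=grab("wrist","w13")
E
```

```text
clock: 10.58
position: [0.5338, 0.061, 0.1309]
tool_rot: [3.142, 0.0, -0.037]
force: [0.2, 0.1, -0.1]
grip_width: 0.0849
```

View pics/w13.png

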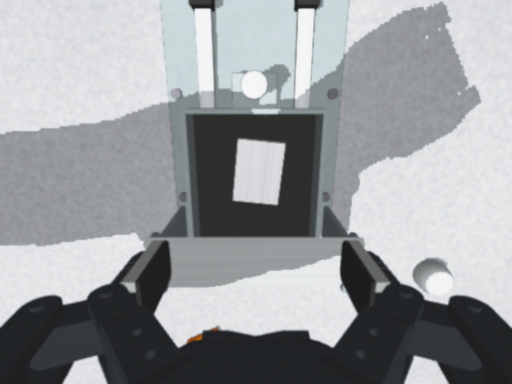

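The plate lies in the tray plain face up (no pocket marks), centred near (259,171). Next is the post.

```bash
python3 - <<'E'
from h import *
f=grab("wrist"); crop(f["image"],180,60,340,250,4,"w13c")
g=f["image"].min(2); m=(g>215).astype(np.uint8)[70:100,238:272]
ys,xs=np.where(m); c=(xs.mean()+238,ys.mean()+70); print(c,onz(f,[c],.09).round(4))
to([.537,.1457,.131],-2.1)
E
```

```text
(np.float64(252.80385288966724), np.float64(83.98073555166374)) [[0.5359 0.1465 0.09  ]]
t10.68 at [0.5339 0.061  0.131 ] rpy [-180.     -0.     -2.11] F [-0.1  0.1  0.6] w 84.7  -> d [  0.  -84.7  -0. ] rot [-0.   -0.   -0.01]
```

View pics/w13c.png

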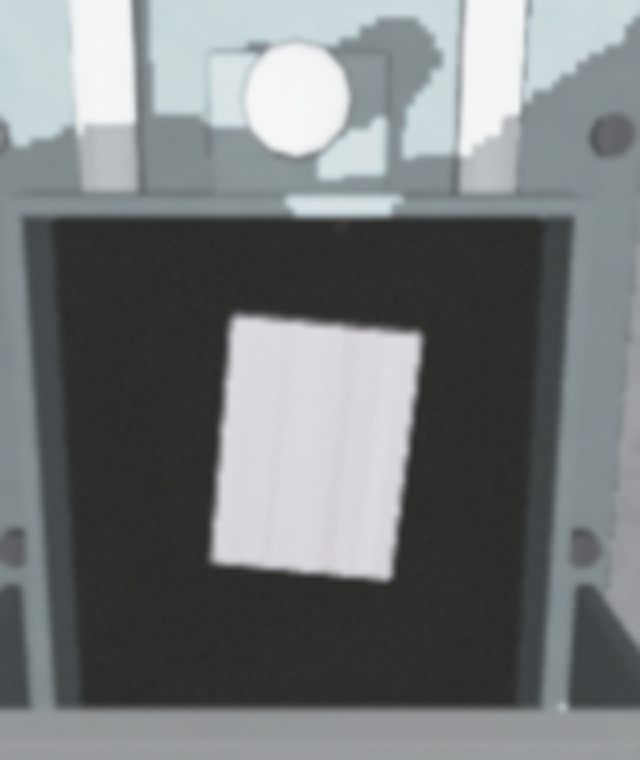

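```bash
python3 -m pendant '[{"dx":0,"dy":-15,"dz":0,"ax":0,"ay":0,"az":0,"claw":60},{"dx":0,"dy":-40,"dz":0,"ax":0,"ay":0,"az":0,"claw":50},{"dx":0,"dy":-65,"dz":0,"ax":0,"ay":0,"az":0,"claw":45},{"dx":0,"dy":-80,"dz":0,"ax":0,"ay":0,"az":0,"claw":45},{"dx":0,"dy":-85,"dz":15,"ax":0,"ay":0,"az":0,"claw":45},{"dx":0,"dy":-85,"dz":40,"ax":0,"ay":0,"az":0,"claw":45},{"dx":0,"dy":-85,"dz":60,"ax":0,"ay":0,"az":0,"claw":45},{"dx":0,"dy":-85,"dz":65,"ax":0,"ay":0,"az":0,"claw":45},{"dx":0,"dy":-85,"dz":65,"ax":0,"ay":0,"az":0,"claw":45}]'
python3 - <<'E'
from h import *
to([.5365,.146,.03],-2.1)
f=grab("wrist","w14")
E
```

```text
clock: 11.43
position: [0.5362, 0.1458, 0.065]
tool_rot: [3.141, 0.002, -0.037]
force: [-0.9, 0.4, -0.5]
grip_width: 0.0452
t11.43 at [0.5362 0.1458 0.065 ] rpy [ 1.7997e+02  1.3000e-01 -2.1000e+00] F [-0.9  0.4 -0.5] w 45.2  -> d [ 0.4 -0.2 34.9] rot [ 0.03  0.13 -0.  ]
```

View pics/w14.png

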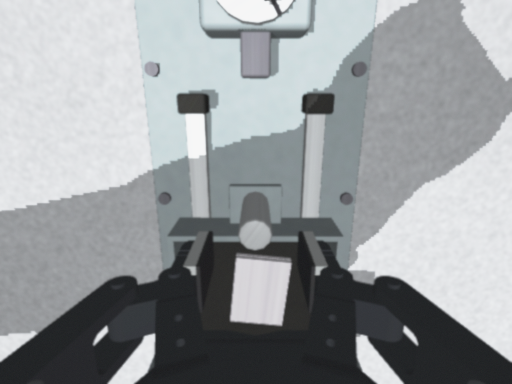

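```bash
python3 - <<'E'
from h import *
f=grab("wrist"); print(proj(f,[[.5365,.146,.09]]), onz(f,[(255.5,234)],.09)); to([.5365,.146,.03],-2.1)
E
```

```text
[[253.62569694 236.27717663]] [[0.53762408 0.1473845  0.09      ]]
t11.53 at [0.5374 0.1461 0.0668] rpy [-1.7998e+02 -4.0000e-02 -2.1200e+00] F [ 0.  -0.8  0.2] w 44.8  -> d [-1.   0.2 36.8] rot [-0.02 -0.04 -0.02]
```

```bash
python3 -m pendant '[{"dx":0,"dy":-1,"dz":10,"ax":0,"ay":0,"az":0,"claw":45},{"dx":0,"dy":-1,"dz":22,"ax":0,"ay":0,"az":0,"claw":40},{"dx":0,"dy":-1,"dz":32,"ax":0,"ay":0,"az":0,"claw":36},{"dx":0,"dy":-1,"dz":36,"ax":0,"ay":0,"az":0,"claw":32},{"dx":0,"dy":-1,"dz":36,"ax":0,"ay":0,"az":0,"claw":26},{"dx":0,"dy":-1,"dz":36,"ax":0,"ay":0,"az":0,"claw":20},{"dx":0,"dy":-1,"dz":36,"ax":0,"ay":0,"az":0,"claw":16},{"dx":0,"dy":-1,"dz":36,"ax":0,"ay":0,"az":0,"claw":16},{"dx":0,"dy":-1,"dz":36,"ax":0,"ay":0,"az":0,"claw":16}]' 30
python3 - <<'E'
from h import *
to([.5365,.146,.03],-2.1)
f=grab("wrist","w15")
E
```

```text
clock: 12.28
position: [0.5361, 0.1469, 0.0297]
tool_rot: [3.141, 0.002, -0.037]
force: [-6.3, 1.4, -9.6]
grip_width: 0.0193
t12.28 at [0.5361 0.1469 0.0297] rpy [ 1.7998e+02  9.0000e-02 -2.1000e+00] F [-6.3  1.4 -9.6] w 19.3  -> d [ 0.4  0.8 -0.3] rot [ 0.02  0.09 -0.  ]
```

View pics/w15.png

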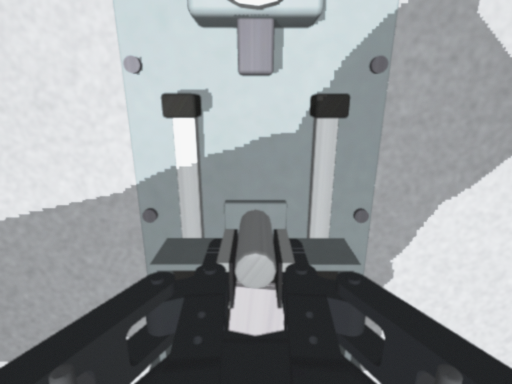

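```bash
python3 -m pendant '[{"dx":0,"dy":-3,"dz":0,"ax":0,"ay":0,"az":0,"claw":16},{"dx":0,"dy":-9,"dz":0,"ax":0,"ay":0,"az":0,"claw":16},{"dx":0,"dy":-17,"dz":0,"ax":0,"ay":0,"az":0,"claw":16},{"dx":0,"dy":-26,"dz":0,"ax":0,"ay":0,"az":0,"claw":16},{"dx":0,"dy":-36,"dz":0,"ax":0,"ay":0,"az":0,"claw":16},{"dx":0,"dy":-46,"dz":0,"ax":0,"ay":0,"az":0,"claw":16},{"dx":0,"dy":-55,"dz":0,"ax":0,"ay":0,"az":0,"claw":16},{"dx":0,"dy":-63,"dz":0,"ax":0,"ay":0,"az":0,"claw":16},{"dx":0,"dy":-69,"dz":0,"ax":0,"ay":0,"az":0,"claw":16},{"dx":0,"dy":-73,"dz":0,"ax":0,"ay":0,"az":0,"claw":16}]'
python3 -m pendant '[{"dx":0,"dy":-2,"dz":0,"ax":0,"ay":0,"az":0,"claw":16},{"dx":0,"dy":-4,"dz":0,"ax":0,"ay":0,"az":0,"claw":16},{"dx":0,"dy":-6,"dz":0,"ax":0,"ay":0,"az":0,"claw":16},{"dx":0,"dy":-6,"dz":0,"ax":0,"ay":0,"az":0,"claw":16}]'
python3 - <<'E'
from h import *
to([.5365,.146,.03],-2.1)
f=grab("wrist","w16")
E
```

```text
clock: 13.17
position: [0.5389, 0.22, 0.0297]
tool_rot: [3.141, 0.001, -0.036]
force: [-5.9, -2.4, -6.4]
grip_width: 0.0192
clock: 13.5
position: [0.5391, 0.2259, 0.0297]
tool_rot: [3.141, 0.001, -0.037]
force: [-5.5, 1.6, -7.9]
grip_width: 0.0187
t13.50 at [0.5391 0.2259 0.0297] rpy [ 1.7996e+02  8.0000e-02 -2.1000e+00] F [-5.5  1.6 -7.9] w 18.7  -> d [ 0.3 79.9 -0.2] rot [0.04 0.08 0.  ]
```

View pics/w16.png

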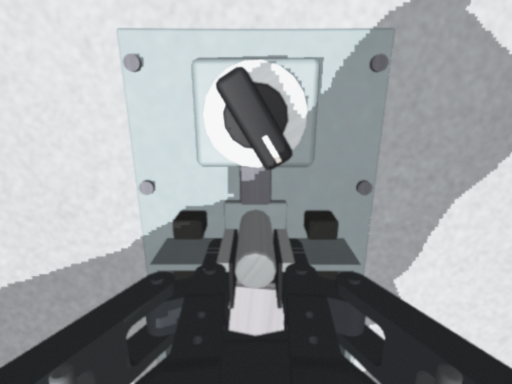

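```bash
python3 -m pendant '[{"dx":0,"dy":-1,"dz":0,"ax":0,"ay":0,"az":0,"claw":16},{"dx":0,"dy":-1.5,"dz":0,"ax":0,"ay":0,"az":0,"claw":16},{"dx":0,"dy":-2,"dz":0,"ax":0,"ay":0,"az":0,"claw":16},{"dx":0,"dy":-2,"dz":0,"ax":0,"ay":0,"az":0,"claw":16}]'

```

```text
clock: 13.88
position: [0.5391, 0.2268, 0.0297]
tool_rot: [3.14, 0.002, -0.037]
force: [-6.7, -3.5, -5.0]
grip_width: 0.0187
```

```bash
python3 -m pendant '[{"dx":0,"dy":-1,"dz":0,"ax":0,"ay":0,"az":0,"claw":16},{"dx":0,"dy":-2,"dz":0,"ax":0,"ay":0,"az":0,"claw":16},{"dx":0,"dy":-3,"dz":0,"ax":0,"ay":0,"az":0,"claw":16},{"dx":0,"dy":-3,"dz":0,"ax":0,"ay":0,"az":0,"claw":16},{"dx":0,"dy":-3,"dz":0,"ax":0,"ay":0,"az":0,"claw":16}]'
python3 - <<'E'
from h import *
to([.5365,.146,.03],-2.1)
f=grab("wrist","w17"); crop(f["image"],130,30,390,340,2.4,"w17c")
E
```

```text
clock: 14.3
position: [0.5391, 0.2268, 0.0296]
tool_rot: [3.135, 0.003, -0.039]
force: [-9.6, -19.1, 3.5]
grip_width: 0.0188
t14.30 at [0.5391 0.2268 0.0296] rpy [ 1.7965e+02  1.6000e-01 -2.2300e+00] F [ -9.6 -19.1   3.5] w 18.8  -> d [ 0.6 80.8  0.1] rot [ 0.35  0.16 -0.13]
```

View pics/w17c.png

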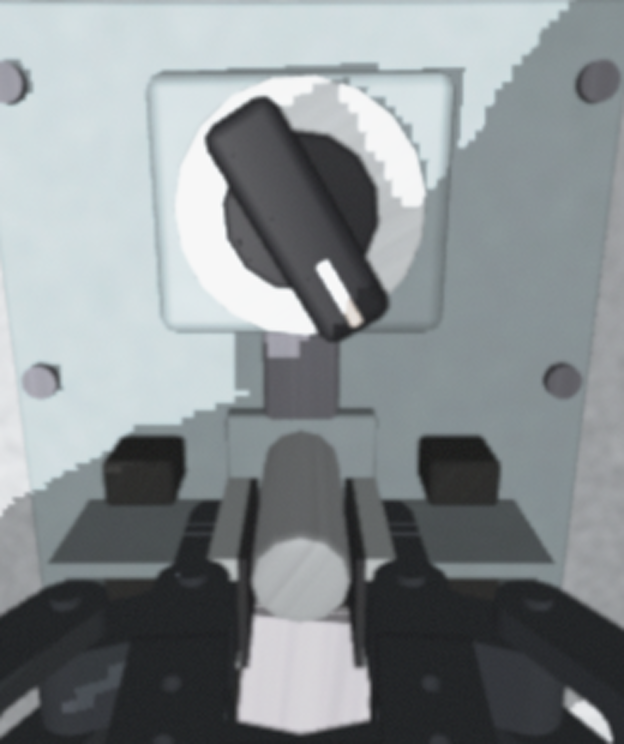

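```bash
python3 -m pendant '[{"dx":0,"dy":1.5,"dz":0,"ax":0,"ay":0,"az":0,"claw":16},{"dx":0,"dy":3,"dz":0,"ax":0,"ay":0,"az":0,"claw":16},{"dx":0,"dy":3,"dz":0,"ax":0,"ay":0,"az":0,"claw":22},{"dx":0,"dy":3,"dz":0,"ax":0,"ay":0,"az":0,"claw":30},{"dx":0,"dy":3,"dz":0,"ax":0,"ay":0,"az":0,"claw":40},{"dx":0,"dy":3,"dz":0,"ax":0,"ay":0,"az":0,"claw":40},{"dx":0,"dy":3,"dz":0,"ax":0,"ay":0,"az":0,"claw":40}]'
python3 -m pendant '[{"dx":0,"dy":0,"dz":-8,"ax":0,"ay":0,"az":0,"claw":40},{"dx":0,"dy":0,"dz":-22,"ax":0,"ay":0,"az":0,"claw":40},{"dx":0,"dy":0,"dz":-45,"ax":0,"ay":0,"az":0,"claw":40},{"dx":0,"dy":0,"dz":-68,"ax":0,"ay":0,"az":0,"claw":40},{"dx":0,"dy":0,"dz":-80,"ax":0,"ay":0,"az":0,"claw":40},{"dx":0,"dy":0,"dz":-80,"ax":0,"ay":0,"az":0,"claw":40},{"dx":0,"dy":0,"dz":-80,"ax":0,"ay":0,"az":0,"claw":40}]'
python3 - <<'E'
from h import *
to([.5415,.2928,.11],-2.1); print(observe()["qpos"].round(3))
f=grab("wrist","w18"); crop(f["image"],130,20,390,330,2.4,"w18c")
E
```

```text
clock: 14.93
position: [0.5404, 0.2281, 0.0302]
tool_rot: [-3.141, -0.001, -0.037]
force: [-0.2, 0.6, -0.7]
grip_width: 0.0399
clock: 15.52
position: [0.5403, 0.2278, 0.1104]
tool_rot: [-3.141, -0.001, -0.037]
force: [-0.2, -0.7, 0.3]
grip_width: 0.0399
t15.52 at [0.5403 0.2278 0.1104] rpy [-1.7998e+02 -6.0000e-02 -2.1300e+00] F [-0.2 -0.7  0.3] w 39.9  -> d [ -1.2 -65.    0.4] rot [-0.02 -0.06 -0.03]
[-0.163  0.604 -0.484  1.766  0.357  0.858 -0.847]
```

View pics/w18c.png

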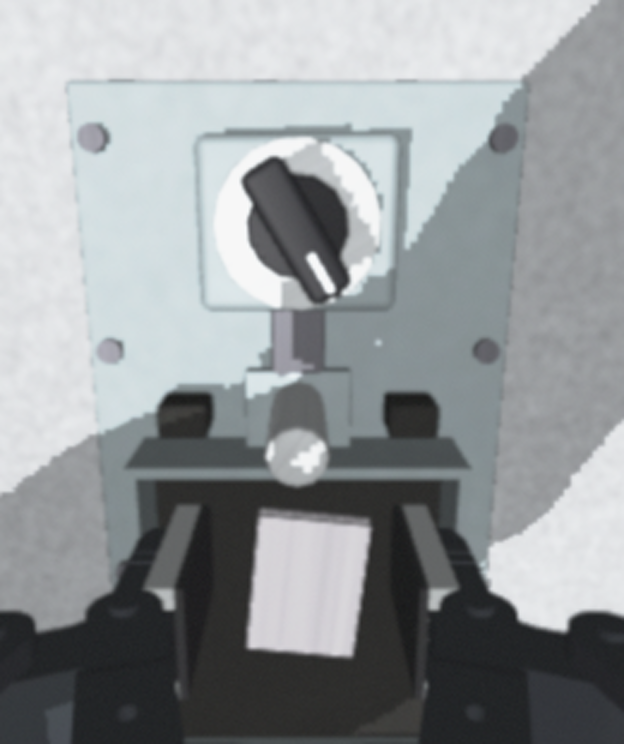

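```bash
python3 - <<'E'
from h import *
f=grab("wrist")
c2=lambda L:np.array(L,float)/2.4+[130,20]-.3
print("post",onz(f,c2([(298,457)]),.09).round(4))
# dark mask of bar
im=cv2.resize(f["image"][20:330,130:390],None,fx=2.4,fy=2.4,interpolation=cv2.INTER_CUBIC)
P=onz(f,c2([(244,183),(282,160),(349,278),(320,303)]),.088); print(P.round(4).tolist())
print("c",P.mean(0).round(4)); a=(P[0]+P[1])/2;b=(P[2]+P[3])/2; d=a-b; print(np.linalg.norm(d),np.degrees(np.arctan2(d[1],d[0])))
for i,j in((0,3),(1,2)):
    d=P[i]-P[j]; print(np.linalg.norm(d),np.degrees(np.arctan2(d[1],d[0])))
print("collar",onz(f,c2([(298,223)]),.056).round(4))
crop(f["image"],215,70,305,160,7,"w18k")
E
```

```text
post [[0.5394 0.2271 0.09  ]]
[[0.5279, 0.3053, 0.088], [0.5384, 0.3107, 0.088], [0.5557, 0.2791, 0.088], [0.5474, 0.2724, 0.088]]
c [0.5423 0.2919 0.088 ]
0.03708318045671641 119.6856647088719
0.03816361053701278 120.62939200517211
0.03601341300777842 118.68558617496068
collar [[0.5418 0.2934 0.056 ]]
```

View pics/w18k.png

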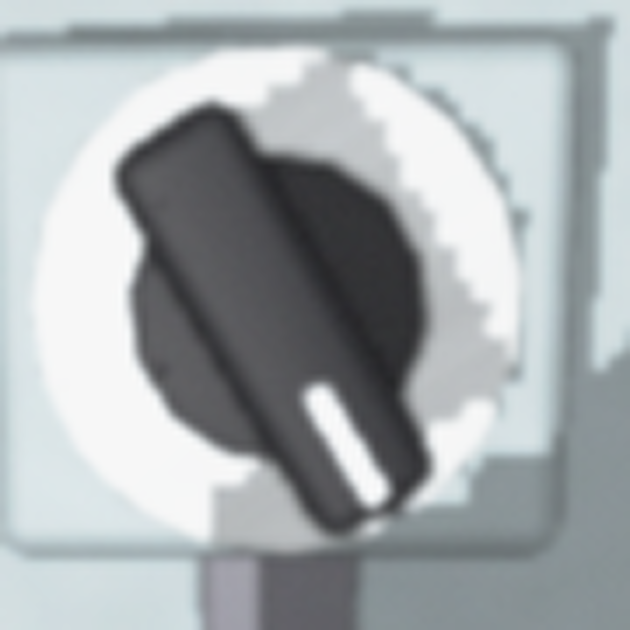

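```bash
python3 -c "
from h import *
to([.542,.2925,.09],29.5)"
python3 -m pendant '[{"dx":0,"dy":-12,"dz":0,"ax":0,"ay":0,"az":-6,"claw":36},{"dx":0,"dy":-30,"dz":0,"ax":0,"ay":0,"az":-13,"claw":36},{"dx":0,"dy":-48,"dz":0,"ax":0,"ay":0,"az":-20,"claw":36},{"dx":-0.5,"dy":-60,"dz":5,"ax":0,"ay":0,"az":-26,"claw":36},{"dx":-0.5,"dy":-65,"dz":15,"ax":0,"ay":0,"az":-31.5,"claw":36},{"dx":-0.5,"dy":-65,"dz":20,"ax":0,"ay":0,"az":-31.5,"claw":36},{"dx":-0.5,"dy":-65,"dz":20,"ax":0,"ay":0,"az":-31.5,"claw":36},{"dx":-0.5,"dy":-65,"dz":20,"ax":0,"ay":0,"az":-31.5,"claw":36}]'
python3 - <<'E'
from h import *
to([.542,.2925,.03],29.5)
f=grab("wrist","w19"); crop(f["image"],150,130,360,384,2.8,"w19c"); print(proj(f,[[.542,.2925,.088]]))
E
```

```text
t15.62 at [0.5396 0.2276 0.1092] rpy [ 1.7997e+02  5.0000e-02 -2.1200e+00] F [-0.1  0.9 -0.2] w 40.4  -> d [ -0.  -65.   19.2] rot [ 2.000e-02  6.000e-02 -3.162e+01]
clock: 16.28
position: [0.5417, 0.292, 0.0893]
tool_rot: [3.141, 0.002, 0.509]
force: [0.2, -0.4, 0.4]
grip_width: 0.0361
t16.28 at [0.5417 0.292  0.0893] rpy [1.7999e+02 9.0000e-02 2.9160e+01] F [ 0.2 -0.4  0.4] w 36.1  -> d [ 0.6 -0.2 59.3] rot [ 0.01  0.09 -0.34]
[[255.82780592 218.63990894]]
```

View pics/w19c.png

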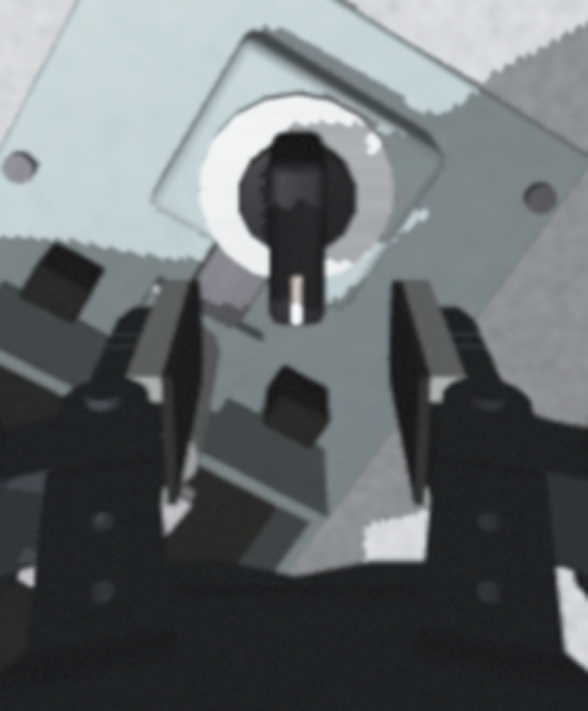

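```bash
python3 -m pendant '[{"dx":0,"dy":0,"dz":12,"ax":0,"ay":0,"az":0,"claw":36},{"dx":0,"dy":0,"dz":28,"ax":0,"ay":0,"az":0,"claw":36},{"dx":0,"dy":0,"dz":42,"ax":0,"ay":0,"az":0,"claw":36},{"dx":0,"dy":0,"dz":52,"ax":0,"ay":0,"az":0,"claw":34},{"dx":0,"dy":0,"dz":57,"ax":0,"ay":0,"az":0,"claw":30},{"dx":0,"dy":0,"dz":58,"ax":0,"ay":0,"az":0,"claw":30},{"dx":0,"dy":0,"dz":58,"ax":0,"ay":0,"az":0,"claw":30}]' 50
python3 - <<'E'
from h import *
to([.542,.2925,.03],29.5)
f=grab("wrist","w20"); crop(f["image"],150,130,360,384,2.8,"w20c")
E
```

```text
clock: 16.92
position: [0.5419, 0.2929, 0.0319]
tool_rot: [-3.141, 0.0, 0.513]
force: [0.4, 0.4, 0.3]
grip_width: 0.0298
t16.92 at [0.5419 0.2929 0.0319] rpy [-1.7999e+02  1.0000e-02  2.9380e+01] F [0.4 0.4 0.3] w 29.8  -> d [-0.1  0.4  1.9] rot [-0.01  0.01 -0.12]
```

View pics/w20c.png

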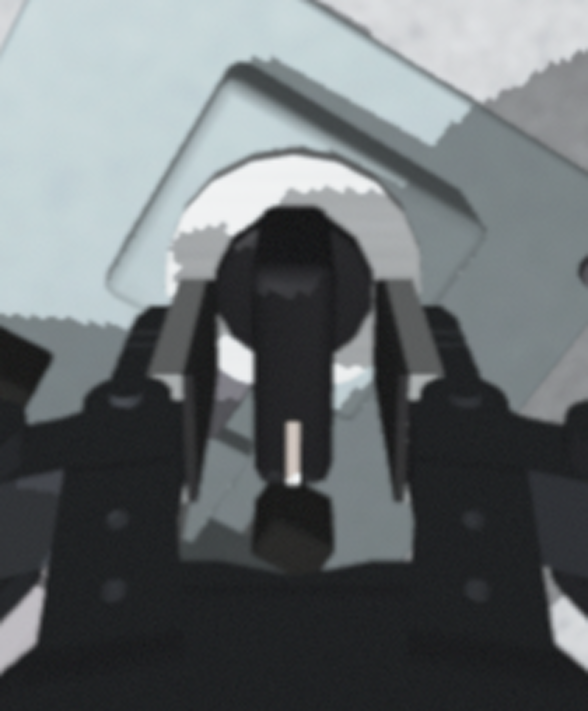

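Fingers are well placed either side of the bar. Closing.

```bash
python3 -m pendant '[{"dx":0,"dy":0,"dz":0,"ax":0,"ay":0,"az":0,"claw":22},{"dx":0,"dy":0,"dz":0,"ax":0,"ay":0,"az":0,"claw":16},{"dx":0,"dy":0,"dz":0,"ax":0,"ay":0,"az":0,"claw":10},{"dx":0,"dy":0,"dz":0,"ax":0,"ay":0,"az":0,"claw":8},{"dx":0,"dy":0,"dz":0,"ax":0,"ay":0,"az":0,"claw":8},{"dx":0,"dy":0,"dz":0,"ax":0,"ay":0,"az":0,"claw":8}]' 60
python3 -m pendant '[{"dx":0,"dy":0,"dz":0,"ax":0,"ay":0,"az":3,"claw":8},{"dx":0,"dy":0,"dz":0,"ax":0,"ay":0,"az":7,"claw":8},{"dx":0,"dy":0,"dz":0,"ax":0,"ay":0,"az":11,"claw":8},{"dx":0,"dy":0,"dz":0,"ax":0,"ay":0,"az":15,"claw":8},{"dx":0,"dy":0,"dz":0,"ax":0,"ay":0,"az":19,"claw":8},{"dx":0,"dy":0,"dz":0,"ax":0,"ay":0,"az":23,"claw":8},{"dx":0,"dy":0,"dz":0,"ax":0,"ay":0,"az":26,"claw":8},{"dx":0,"dy":0,"dz":0,"ax":0,"ay":0,"az":28,"claw":8}]'
python3 -c "
from h import *
o=observe(); print(o['moment'].round(3)); to([.542,.2925,.03],-45)"
```

```text
clock: 17.47
position: [0.5419, 0.2928, 0.0327]
tool_rot: [3.141, -0.0, 0.513]
force: [-3.2, -2.0, 6.9]
grip_width: 0.0127
clock: 18.13
position: [0.5418, 0.2927, 0.0327]
tool_rot: [3.141, -0.0, 0.021]
force: [-3.7, -2.7, 7.0]
grip_width: 0.0128
[-0.605  0.915 -0.007]
t18.13 at [0.5418 0.2927 0.0327] rpy [ 1.7998e+02 -1.0000e-02  1.2000e+00] F [-3.7 -2.7  7. ] w 12.8  -> d [0.2 0.2 2.7] rot [ 1.00e-02 -2.00e-02  4.62e+01]
```

```bash
python3 -m pendant '[{"dx":0,"dy":0,"dz":0,"ax":0,"ay":0,"az":4,"claw":8},{"dx":0,"dy":0,"dz":0,"ax":0,"ay":0,"az":9,"claw":8},{"dx":0,"dy":0,"dz":0,"ax":0,"ay":0,"az":14,"claw":8},{"dx":0,"dy":0,"dz":0,"ax":0,"ay":0,"az":19,"claw":8},{"dx":0,"dy":0,"dz":0,"ax":0,"ay":0,"az":24,"claw":8},{"dx":0,"dy":0,"dz":0,"ax":0,"ay":0,"az":29,"claw":8}]'
python3 -c "
from h import *
o=observe(); print(o['moment'].round(3)); f=grab('wrist','w21'); crop(f['image'],150,130,360,384,2.8,'w21c')"
python3 -m pendant '[{"dx":0,"dy":0,"dz":0,"ax":0,"ay":0,"az":5,"claw":8},{"dx":0,"dy":0,"dz":0,"ax":0,"ay":0,"az":10,"claw":8},{"dx":0,"dy":0,"dz":0,"ax":0,"ay":0,"az":15,"claw":8},{"dx":0,"dy":0,"dz":0,"ax":0,"ay":0,"az":19,"claw":8},{"dx":0,"dy":0,"dz":0,"ax":0,"ay":0,"az":22,"claw":8},{"dx":0,"dy":0,"dz":0,"ax":0,"ay":0,"az":24,"claw":8},{"dx":0,"dy":0,"dz":0,"ax":0,"ay":0,"az":24,"claw":8}]'
python3 -c "
from h import *
o=observe(); print(o['moment'].round(3), o['qpos'].round(2)); to([.542,.2925,.03],-45);f=grab('wrist','w22'); crop(f['image'],150,130,360,384,2.8,'w22c')"
```

```text
clock: 18.63
position: [0.5418, 0.2927, 0.0327]
tool_rot: [3.141, -0.0, -0.486]
force: [-4.7, -3.2, 8.0]
grip_width: 0.0128
[-0.724  0.997  0.073]
clock: 19.27
position: [0.5417, 0.2927, 0.0327]
tool_rot: [3.141, -0.0, -0.903]
force: [-5.1, -3.9, 9.6]
grip_width: 0.0128
[-0.756  0.993 -0.001] [-0.45  0.72 -0.2   1.74  0.21  0.71 -1.67]
t19.27 at [0.5417 0.2927 0.0327] rpy [ 1.7998e+02 -2.0000e-02 -5.1760e+01] F [-5.1 -3.9  9.6] w 12.8  -> d [ 0.3 -0.1  2.7] rot [ 0.02 -0.02 -6.76]
```

View pics/w22c.png

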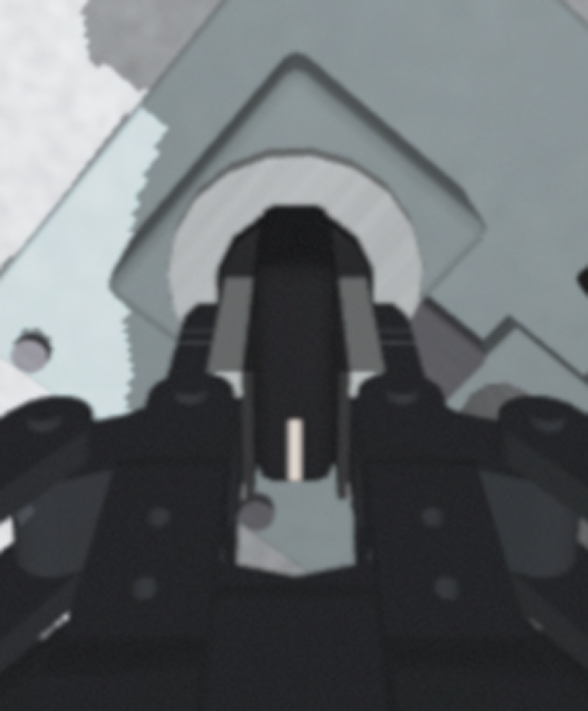

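The fingers stayed on the bar through about 81° (1.41 rad). In the gripper frame the collar's brushed grain has turned from level to diagonal, so the clutch has slipped. Releasing and backing off upward.

```bash
python3 -m pendant '[{"dx":0,"dy":0,"dz":0,"ax":0,"ay":0,"az":0,"claw":14},{"dx":0,"dy":0,"dz":0,"ax":0,"ay":0,"az":0,"claw":24},{"dx":0,"dy":0,"dz":0,"ax":0,"ay":0,"az":0,"claw":32},{"dx":0,"dy":0,"dz":0,"ax":0,"ay":0,"az":0,"claw":32},{"dx":0,"dy":0,"dz":-8,"ax":0,"ay":0,"az":0,"claw":32},{"dx":0,"dy":0,"dz":-25,"ax":0,"ay":0,"az":0,"claw":32},{"dx":0,"dy":0,"dz":-45,"ax":0,"ay":0,"az":0,"claw":32},{"dx":0,"dy":0,"dz":-70,"ax":0,"ay":0,"az":0,"claw":32},{"dx":0,"dy":0,"dz":-90,"ax":0,"ay":0,"az":0,"claw":32},{"dx":0,"dy":0,"dz":-100,"ax":0,"ay":0,"az":0,"claw":32}]'
python3 -m pendant '[{"dx":-10,"dy":20,"dz":-15,"ax":0,"ay":0,"az":-7,"claw":40},{"dx":-20,"dy":50,"dz":-30,"ax":0,"ay":0,"az":-14,"claw":40},{"dx":-35,"dy":75,"dz":-45,"ax":0,"ay":0,"az":-21,"claw":40},{"dx":-50,"dy":95,"dz":-55,"ax":0,"ay":0,"az":-28,"claw":40},{"dx":-60,"dy":105,"dz":-60,"ax":0,"ay":0,"az":-35,"claw":40},{"dx":-60,"dy":105,"dz":-60,"ax":0,"ay":0,"az":-42,"claw":40},{"dx":-60,"dy":105,"dz":-60,"ax":0,"ay":0,"az":-49,"claw":40},{"dx":-60,"dy":105,"dz":-60,"ax":0,"ay":0,"az":-49,"claw":40},{"dx":-60,"dy":105,"dz":-60,"ax":0,"ay":0,"az":-49,"claw":40}]'
python3 - <<'E'
from h import *
to([.542,.2925,.03],-2)
f=grab("wrist","w23"); s=grab("scene","s23"); crop(s["image"],225,90,385,220,5,"s23c")
E
```

```text
clock: 20.15
position: [0.5429, 0.2934, 0.1351]
tool_rot: [-3.138, -0.0, -0.901]
force: [-0.5, 0.2, 0.8]
grip_width: 0.0321
clock: 20.9
position: [0.4224, 0.2745, 0.1919]
tool_rot: [-3.142, 0.0, -0.05]
force: [0.1, -0.1, 0.4]
grip_width: 0.0399
t20.90 at [0.4224 0.2745 0.1919] rpy [-1.80e+02  1.00e-02 -2.86e+00] F [ 0.1 -0.1  0.4] w 39.9  -> d [118.6 -24.  161.9] rot [-0.    0.01 -0.86]
```

View pics/w23.png

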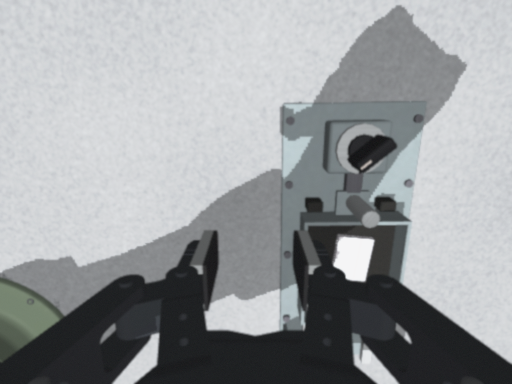

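View pics/s23.png

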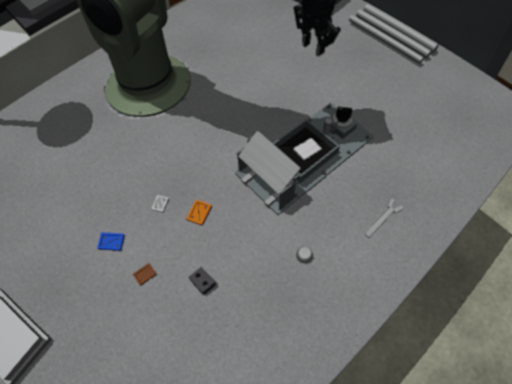

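```bash
python3 - <<'E'
from h import *
f=grab("wrist"); crop(f["image"],270,90,440,300,3.6,"w24c")
print("post",onz(f,[(371,217)],.09).round(4)); o=observe(); print(o["force"],o["clock"],o["qd"].max())
E
```

```text
post [[0.5393 0.2295 0.09  ]]
[ 0.46077849 -0.60637058  0.06220204] 21.05 0.014530936974094119
```

View pics/w24c.png

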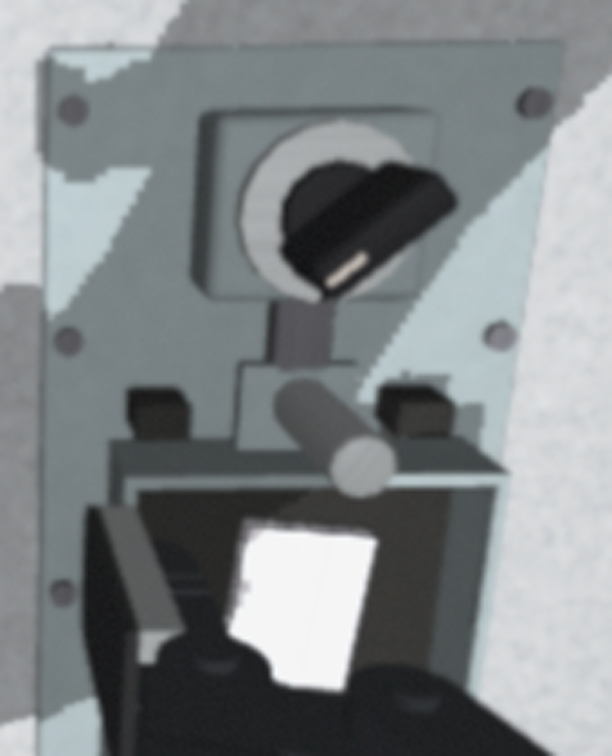

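The plate lies plain side up in the tray, the tray is against the bumpers, and the knob has turned clockwise. The robot touches nothing, so I'm handing in.

```bash
python3 -c "
from workcell import job_done
print(job_done())"
```

```text
the job is handed in; nothing more can be done
None
```

I handed the job in at about 21 s of the 54 s allowed. No verdict was reported; by my last checks every step was met.

- **Flip:** I gripped the larger white plate and let it go level, about 40 mm above the ramp edge. My estimates put its centre 11 to 16 mm beyond the edge. It turned over and lies flat in the tray, plain face up.
- **Carriage:** I pulled it by the post about 80 mm, until it stopped dead against the bumpers at about 19 N. Afterwards the post measured y = 0.227 to 0.2295 m, which fits fully home within picture accuracy.
- **Lock:** I turned the bar knob 81° (1.41 rad) clockwise. The lock screw needs at most 0.9 rad, so the clutch must have slipped at least 0.5 rad. The collar's grain lagging behind the bar agrees with that. The moment reading showed no clear clutch torque, so the slip is inferred from the angle and the picture.
- **End state:** The block, nut and spanner look unmoved in the scene view. The contact force is about 0, and the gripper is clear of everything.

**What disagreed:**
- The finger ends stand about 35 to 39 mm above where the reported tool position puts them. My first close therefore shut on air above the plate without touching it, and I corrected all later heights from the pictures.
- My measurements of the ramp edge spread over about 5 mm, all of them giving a drop inside the allowed window.

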